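Close the septa conditioning pot

ROBOT

A 6-joint arm with a two-finger parallel gripper is mounted at the origin on a cart in front of the work surface, level with it; the furniture and walls round the work are solid. World frame = base frame: x ahead of the robot, y to its left, z up, the work surface at z = 0. Lengths are in mm, angles in rad, forces in N, time in s.
With the tool pointing down it reaches from about 350 to 775 mm from the base axis. Payload 7.3 kg.
Tool frame: the origin (TCP) lies between the finger pads; the fingertips stand 25 mm ahead of it and the grasp point (between the pads) lies 6 mm ahead of it; z points along the fingers, y is the direction in which the jaws open and shut (so a half turn about z gives the same grasp; the last joint's range is limited). The gripper opens to 92 mm and grips with 3 to 60 N. Pads are 19 mm wide; open, the fingers measure 130 mm over their backs; the gripper's body (75 mm by 190 mm) begins 47 mm behind the grasp point.
Start: joints at [-1.405, 0.342, 1.524, -0, 1.275, -0.146], TCP at [161.078, -499.696, 251.741] pointing down, gripper open.
Joint ranges: [-2.53, 2.53], [-0.77, 2.02], [0.04, 2.7], [-1, 4.14], [0.28, 2.66], [-3.11, 3.11]. Speed limits (rad/s): [2.57, 2.57, 3.14, 3.14, 3.14, 3.14].

INTERFACE

Orientations are given as [roll, pitch, yaw] about the fixed x, y, z axes, in that order (R = Rz(yaw) Ry(pitch) Rx(roll)).
In Python, from plant import get_obs, capture, calibration, close_job gives the robot as it stands. The module is installed in compiled form; this text tells all that it offers.
- The arm moves only by the shell command python3 -m jog 'ROWS'. ROWS is JSON, one flat list of numbers, 5 for each row, row after row: the closure, from 0 (fully open) to 1 (shut), then the shift along the tool's x, y, z in mm, then the turn about the tool's z in degrees. In form: [fingers, tx, ty, tz, yaw, fingers, tx, ty, tz, yaw, ...]. A call has 1 to 5 rows; each row shifts and turns the pose as measured when the row begins, along the tool's axes as they then stand; what a row does not reach is not made up. A row lasts 1/10 s, in which the tool goes at most 50 mm and 8.59 degrees, less where a joint would pass 70% of its speed; a pose out of reach is approached as far as the arm can. A call is refused whole if a number of a shift passes 50 or a number of a turn 8.59, either way. A call with a gripper value outside its range is refused whole. The fingers move at their own pace and stop on an object; the grip force is fixed at half the most. Time passes only in rows, so rows that do not move let the fingers close. It gives the time, the measured TCP pose, the force and the opening at its end, in the units of the state.
- get_obs(): the state, without advancing time (a new reading comes with each control period).
- capture(name): name is "scene" or "top" or "wrist"; returns (picture, depth): 420x560x3 uint8, red, green, blue; 420x560 float32, mm along the optical axis (not along the pixel's ray), 0 where there is no reading.
- calibration(name): a dict with "fovy" (degrees; the focal length in pixels is half the picture's height over the tangent of half this angle, whatever the lens; pixels are square), "cx", "cy" (the principal point, pixels), "R" (3x3) and "t" (3): a world point X has camera coordinates R X + t. Camera axes: x right, y down, z forward; pixel columns grow to the right and rows downward; lengths in mm; the calibration is good to about 2 mm. A picture is of the moment at which its call begins: read the wrist's pose just before it. calibration takes no time and is no camera call; for the wrist camera it gives the pose at the moment of the call.
- close_job(): hands the job in, once; it reports no verdict.
The state is a dict: "time": time; "joint_positions": joint angles; "dq": joint speeds; "tau": joint torques, N m; "tool_pos": TCP position; "tcp_rot": TCP orientation; "contact_force": force on the tool from outside, world axes, zero at the start; "moment": the same for the moment, N m; "grip_width": finger opening in mm.
Only numpy, scipy, OpenCV 4.12 (cv2) and the standard library are available. Lean on these libraries where they do the work, as an engineer would, in place of code of your own. Each camera call takes 0.05 s, during which the arm holds its last target.

TASK

The tin of septa is loaded in the conditioning pot. Take the lid off its sloping rest, set it on the pot and turn it to and fro until its keys find the keyways in the collar and the lid sits flat, fully home. Then swing the clamp yoke over and press it fully down onto the lid, let go, and leave the things standing around where they are.

Things in the scene. Friction and masses are not known exactly. Their poses are not given: they have to be found in the camera images.
- lid_grip (a point): Centre of the lid's upright grip bar, 40 mm long (lid's x), 14 mm wide (its y), 30 mm tall; 16 mm above the disc's top face, 14 mm below the bar's top. z points up out of the bar. The lid, about 0.2 kg, is an aluminium disc, 84 mm across, 6 mm thick. At the start it lies on the sloping rest, its z leaning 35 deg from vertical to the rest's low front side (the lid's -x).
- lid_seat (a point): Centre of the underside of the lid's disc, 22 mm below lid_grip along the lid's axis, same axes; lies on pot_mouth when the lid is home. From this face hang a steel plug, 58 mm across, 12 mm tall, lower edge bevelled 3 mm, and two equal keys, 8 mm wide (y), 6 mm tall, at its -x and +x sides, 32 to 41 mm from the axis.
- lid: The lid as a whole; origin at the centre of the plug's foot (34 mm below lid_grip), axes as lid_grip.
- lid_rest: Fixed grey sloping rest, 110 x 104 mm; origin under its centre on the bench, front is its -x. Its board slopes 35 deg down to the front; its top is 45 mm above the bench at the centre, where the middle of the lid's foot lies; two low pins keep the lid from sliding off.
- pot_mouth (a point): Centre of the top face of the pot's aluminium collar, 70 mm above the bench; z up, -x to the pot's front. Collar: bore 62 mm, outside 88 mm, 14 mm deep, with two opposite keyways 12 mm wide cut through its ring, near the front and back. It stands turned by up to 20 deg (0.35 rad) either way from the front, not shown in this pose, and does not turn (over 1.5 N m).
- yoke_hinge (a point): Point on the yoke's hinge axis (along the base's y), 64 mm behind the pot's axis and 85 mm above the bench; axes as the base's.
- pot_base: Fixed aluminium base plate of the pot, 170 x 112 x 12 mm; origin on the bench under the pot's axis, front is its -x. The pot stands on a sprung seat in it and gives up to 4 mm under a push of 6 to 12 N. With its keys on the collar beside the keyways the lid stands 6 mm high; over the keyways it drops.
- yoke (a joint): Hinge of the clamp yoke, rad: 0 fully down (arms level over the lid), about 2 standing up and leaning back. Stiff (0.6 N m): it stays where left. A U of two steel arms 8 mm wide, 48 mm clear between them and 64 mm over their outsides, that pass either side of the lid's grip bar, with a round cross bar at the free end.
- yoke_bar (a point): Middle of the yoke's cross bar: 12 mm thick, along the base's y, 122 mm from the hinge. With the yoke down it lies in front of the pot, 85 mm above the bench and 58 mm from the pot's axis.
- pot: The steel pot, 78 mm across, with its collar; origin under its floor, 54 mm below pot_mouth. The yoke's two rubber pads, 14 mm across, under its arms 64 mm from the hinge. With the lid home they meet the disc at about 0.03 rad and have pushed the sprung pot down 2 mm at 0.
- tin_mid (a point): Centre of the round septa tin (46 mm across, 19 mm high) lying on the floor of the pot; it stays there.
- timer_mid (a point): Bystander: white square bench timer lying flat, 62 x 62 x 16 mm; point half-way up.
- small_bottle_mid (a point): Bystander: small brown bottle with white cap, 45 mm across, 108 mm high; point half-way up.
- loupe_mid (a point): Bystander: black eye loupe, 36 mm across, 34 mm high; point half-way up.
Mind the look-alikes: they are no part of the job. Leave any pink look-alike of the part that bears tin_mid alone.

How it is judged:
By the outcome, as a careful person would: the job done as asked, in the order asked, and still so for the second after the job is handed in, with the robot touching nothing.
It also fails if it takes over 72 s, if anything falls off the work surface, if the arm or the gripper's body presses on something with over 40 N, if the wrist force passes 120 N, or if a joint passes its speed limit or range.

## Working session

There is one attempt and no reset: what is moved stays moved. The work goes in short steps, Python scripts to look and compute and a shell command to move; the robot and the scene stay as the last step left them, time stands still between calls to the robot, and variables do not carry over. Pictures are saved under pics/ and viewed, and the job is handed in when it is done.

```bash
ls; mkdir -p pics; python3 - <<'E'
from plant import get_obs,capture,calibration
import cv2
o=get_obs()
print(o)
for n in ("scene","top","wrist"):
    c=calibration(n);print(n,c)
    p,d=capture(n)
    cv2.imwrite(f"pics/{n}0.png",p[:,:,::-1])
    import numpy as np
    np.savez(f"pics/{n}0.npz",p=p,d=d,**c)
E
```

```text
pics
{'time': 0.0, 'joint_positions': array([-1.40500298e+00,  3.42746167e-01,  1.52499383e+00,  3.75078689e-05,
        1.27541492e+00, -1.45989259e-01]), 'dq': array([ 0.0004203 ,  0.00024911,  0.00128525, -0.00071563,  0.00030964,
       -0.00077961]), 'tau': array([ 9.81946368e-05, -4.31250644e+01, -2.44217134e+01,  7.17149349e-02,
        5.58192213e-02, -9.92399123e-05]), 'tool_pos': array([ 161.02314165, -499.31655994,  251.04086381]), 'tcp_rot': array([-3.14005222e+00, -2.62749688e-04,  3.11771454e-01]), 'contact_force': array([ 0.82430149, -0.71586433, -1.04715266]), 'moment': array([0.03704266, 0.01527098, 0.03806936]), 'grip_width': 91.65687376902113}
scene {'fovy': 44.69764236855144, 'cx': 276.7158248810024, 'cy': 204.8087226216921, 'R': array([[-0.87006446, -0.49263062, -0.0174045 ],
       [-0.34084207,  0.62673829, -0.70073233],
       [ 0.35611027, -0.60375011, -0.71321195]]), 't': array([ 433.20430999,  277.08889278, 1392.21174464])}
top {'fovy': 52.16147753951083, 'cx': 287.75985153800093, 'cy': 207.48538676545584, 'R': array([[-0.01489243, -0.99988051, -0.00414476],
       [-0.99586037,  0.01520403, -0.08961568],
       [ 0.08966799,  0.00279301, -0.9959678 ]]), 't': array([ -42.57703219,  545.28115917, 1049.74590143])}
wrist {'fovy': 66.05249478919865, 'cx': 279.7839806059859, 'cy': 214.0039053070382, 'R': array([[ 0.30653612, -0.95185668, -0.00211462],
       [-0.91924098, -0.29660768,  0.25888204],
       [-0.24704581, -0.07741285, -0.96590663]]), 't': array([-523.84382506,  -31.57407667,  391.76063351])}
```

View pics/scene0.png

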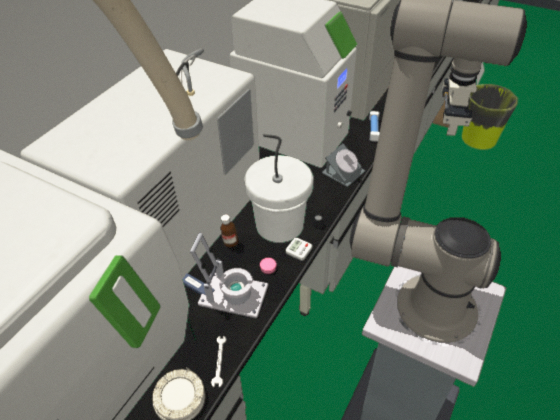

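View pics/top0.png

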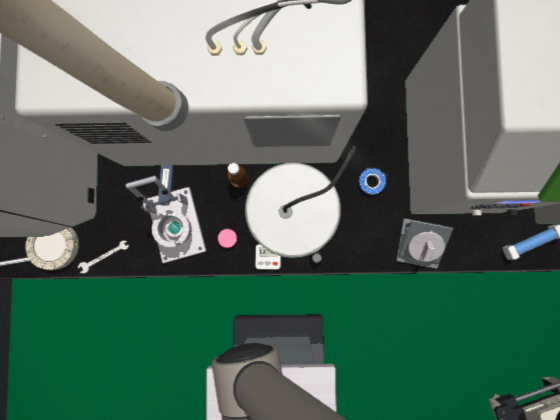

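View pics/wrist0.png

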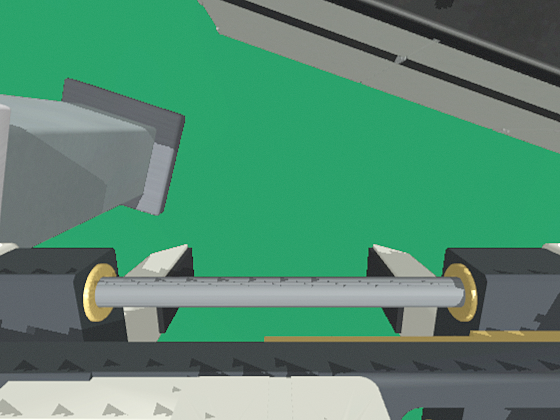

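The scene and top views show the lid on its rest at top-view (425,243) and the pot with its yoke at (172,230). A big white bucket stands between them at (293,210). I'll enlarge the crops.

```bash
cat > h.py <<'E'
import numpy as np,cv2
def load(f):
    z=np.load(f); return {k:z[k] for k in z}
def f_(c): return 210/np.tan(np.radians(float(c['fovy']))/2)
def ray(c,u,v):
    f=f_(c); d=np.array([(u-c['cx'])/f,(v-c['cy'])/f,1.0]); R=np.array(c['R']);t=np.array(c['t'])
    return -R.T@t, R.T@d
def onz(c,u,v,z):
    o,d=ray(c,u,v); return o+d*(z-o[2])/d[2]
def cloud(c,D=None):
    D=c['d'] if D is None else D
    f=f_(c); v,u=np.mgrid[0:D.shape[0],0:D.shape[1]]
    P=np.stack([(u-c['cx'])/f*D,(v-c['cy'])/f*D,D],-1)
    return (P-np.array(c['t']))@np.array(c['R'])   # R^T (P-t)
def proj(c,X):
    p=np.array(c['R'])@np.asarray(X,float)+np.array(c['t']); f=f_(c)
    return p[0]/p[2]*f+float(c['cx']),p[1]/p[2]*f+float(c['cy'])
E
python3 - <<'E'
from h import *
t=load('pics/top0.npz')
def crop(x0,x1,y0,y1,s,n):
    cv2.imwrite(n,cv2.resize(t['p'][y0:y1,x0:x1,::-1],None,fx=s,fy=s,interpolation=cv2.INTER_CUBIC))
crop(115,255,155,275,5,'pics/topA.png'); crop(380,480,205,285,7,'pics/topB.png')
s=load('pics/scene0.npz')
cv2.imwrite('pics/sceneA.png',cv2.resize(s['p'][190:340,170:330,::-1],None,fx=4.5,fy=4.5,interpolation=cv2.INTER_CUBIC))
E
```

```text
(no output)
```

View pics/topA.png

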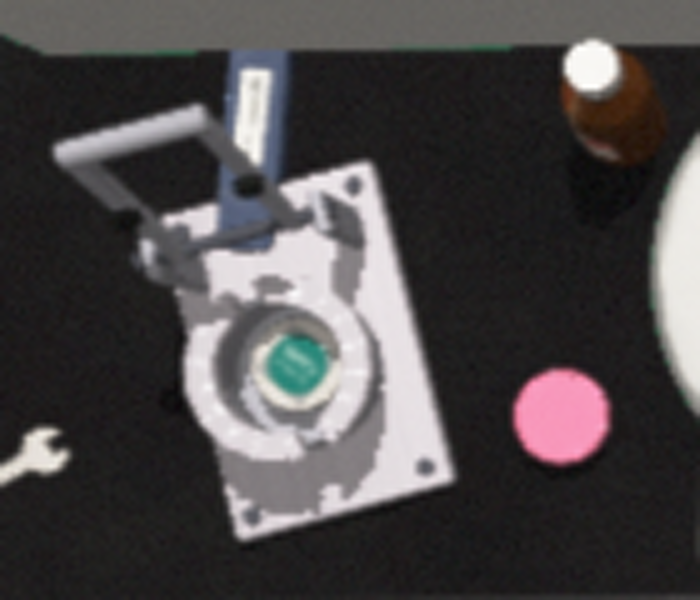

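View pics/topB.png

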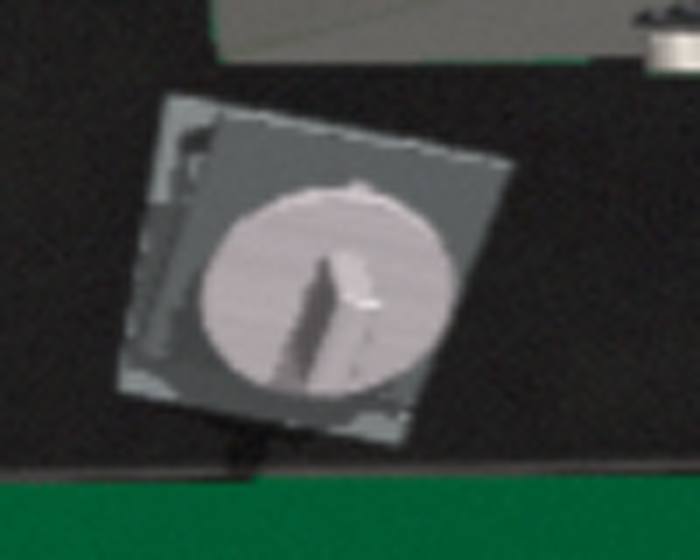

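View pics/sceneA.png

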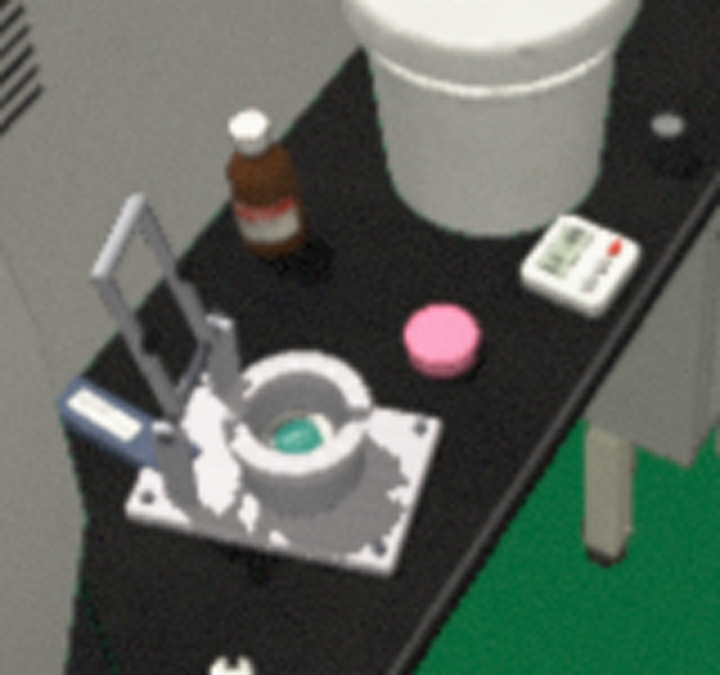

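Top crop: the green-labelled tin is inside the pot. The pink puck beside the pot is the look-alike. The front keyway is near px (177,242) and the yoke stands up leaning back. The lid's bar is near px (430,245), high end to the back. Next I'll measure these.

```bash
python3 - <<'E'
from h import *
t=load('pics/top0.npz'); s=load('pics/scene0.npz')
P=cloud(t); d=t['d']
# base plate top corners in top crop (5x, +115,+155)
for n,(a,b) in dict(FR=(452,480),FL=(242,540),BR=(370,163),).items():
    print(n,onz(t,115+a/5,155+b/5,12).round(1))
def fitc(X):
    A=np.c_[2*X,np.ones(len(X))]; b=(X**2).sum(1); r=np.linalg.lstsq(A,b,rcond=None)[0]; return r[:2],np.sqrt(r[2]+r[:2]@r[:2])
for c,n in((t,'top'),(s,'scene')):
    Q=cloud(c); m=(c['d']>0)&(abs(Q[...,2]-70)<5)
    rough=onz(t,172,230,70)
    m&=np.hypot(Q[...,0]-rough[0],Q[...,1]-rough[1])<60
    X=Q[m]; print(n,m.sum(),'z',np.median(X[:,2]),X.mean(0).round(1))
    # outer circle via image hull
    pts=np.argwhere(m)[:,::-1].astype(np.int32)
    h=cv2.convexHull(pts)[:,0]
    H=np.array([onz(c,u,v,70)[:2] for u,v in h]); ce,r=fitc(H); print('hull circ',ce,r)
print('bars etc')
# depth map print of z around the lid
m=(d>0)&(P[...,2]>20)
r0=onz(t,428,245,60); m&=np.hypot(P[...,0]-r0[0],P[...,1]-r0[1])<90
X=P[m]; print(len(X),X.min(0),X.max(0))
# board normal
print('table z',np.median(P[200:215,212:222,2]), P[250,220])
np.set_printoptions(linewidth=250,suppress=True)
print(P[218:276:3,398:456:3,2].round(0).astype(int))
E
```

```text
FR [439.1 157.7  12. ]
FL [410.8 263.   12. ]
BR [600.4 199.9  12. ]
top 523 z 69.73955598960185 [495.5 231.4  69.9]
hull circ [495.44403108 231.17703745] 44.42761356795332
scene 368 z 68.87809464557398 [494.  233.2  69.1]
hull circ [492.97544766 233.05174375] 45.14304594935659
bars etc
2417 [ 403.53457253 -439.10870604   20.04759413] [ 535.18025496 -327.00767523  370.51756714]
table z 0.6094465637160138 [440.98844705 123.22123064  -1.58937874]
[[   0    1    9    2    3    1   -2    2    2    1    1    3    0   -2    0   -1    0    1    2    0]
 [   0   -2    7    7    8   75   73   76    0    2    2    1   -1    2    5    0    2    1    0    3]
 [  -1    2    7   29   71   72   75   72   71   75   75   77   74   -1    4    1    5    1   -2    0]
 [   3    3    7   10   65   70   68   67   70   74   73   75   74   76   80   75   76   74    3    4]
 [   4    3    6    7   61   66   65   65   66   66   69   72   72   70   67   75   71   74    3    1]
 [   0    7    8   55   56   62   60   75   82   80   85   84   85   67   65   68   69   68   -4    3]
 [   1    7    6   53   55   51  
[... 709 characters left out ...]
   20   42   39   42   66   80   80   45   45   50   26    0    3    1    1    4]
 [   4    7    9    7    8    3   10   39   39   77   80   41   20   23    3    3    4    3    2    2]
 [   4   -1    0    3    3    6    5    8    8   -1    8    6    9    8    0    3    2    2   -1    0]
 [   3    3   -2    0    4    2    1    1    4    4    9    7    8    5    3    4    0   -3    1   -1]
 [   0    4    1    2    2    5    1    1   -1   -3    1   -1    2    1    2   -2   -1    1    1    1]
 [   3    3   -2    0    1    2   -4    1    1   -2   -2   -3    0    3    1    2    1   -1    0    4]
 [-736 -746 -746 -732 -738 -742 -737 -745 -738 -745 -742 -749 -746 -738 -736 -744 -744 -748 -740 -744]]
```

```bash
python3 - <<'E'
from h import *
np.set_printoptions(linewidth=200,suppress=True)
t=load('pics/top0.npz'); s=load('pics/scene0.npz')
P=cloud(t)
# keyways
pc=np.array([495.,231.5])
for n,(a,b) in dict(front=(312,437),back=(270,287)).items():
    X=onz(t,115+a/5,155+b/5,70); v=X[:2]-pc; print(n,X.round(1),np.hypot(*v),np.degrees(np.arctan2(v[1],v[0])))
# lid: bright mask
hsv=cv2.cvtColor(t['p'],cv2.COLOR_RGB2HSV)
m=np.zeros(hsv.shape[:2],bool); m[225:270,400:452]=1
r=P[...,2]
print('lid px hsv',hsv[240,415],hsv[232,425],'board',hsv[225,430],hsv[255,402])
# plane fit: board points and disc points by known px
Xd=P[238:252,411:420].reshape(-1,3)
def pl(X):
    c=X.mean(0);n=np.linalg.svd(X-c)[2][2]; return c,n*np.sign(n[2])
for nm,X in (('discL',Xd),('discTop',P[233:238,415:440].reshape(-1,3)),('board',P[221:228,410:445].reshape(-1,3))):
    c,n=pl(X); print(nm,c,n,'tilt',np.degrees(np.arccos(n[2])),'az',np.degrees(np.arctan2(-n[1],-n[0])))
# heights of things
for nm,(u,v) in dict(bucket=(310,230),bucketrim=(250,215),wire=(345,165),wire0=(286,212),oven=(200,140),ovenedge=(250,163),leftbox=(60,200),tube=(175,105),rightbox=(440,211),ring=(372,181),yokebarL=(128,186),yokebarR=(155,177.5),bottle=(234,169)).items():
    print(nm,P[int(v),int(u)].round(0))
E
```

```text
front [461.  213.2  70. ] 38.63348462472736 -151.68234259073338
back [533.  233.9  70. ] 38.06629051757553 3.6393474537738912
lid px hsv [169  12 172] [165   8 186] board [ 95  15 100] [90 11 97]
discL [ 447.52518868 -354.31172901   61.4752115 ] [-0.57496133  0.16300263  0.80177903] tilt 36.69967579204596 az -15.828133989980303
discTop [ 469.30756134 -376.39627008   85.61603528] [ 0.99961902 -0.01193339  0.02488786] tilt 88.57388330838535 az 179.31603906203617
board [ 496.78203726 -388.70620879   51.7013232 ] [ 0.97833486 -0.08998284  0.18645102] tilt 79.25425844791997 az 174.74497677293994
bucket [481. -96. 209.]
bucketrim [514.  27. 206.]
wire [ 607. -166.  254.]
wire0 [518. -48. 220.]
oven [660. 120. 262.]
ovenedge [660.  43.  21.]
leftbox [552. 426. 202.]
tube [655. 109. 488.]
rightbox [ 525. -408.   91.]
ring [ 612. -269.   -0.]
yokebarL [578. 281. 209.]
yokebarR [596. 225. 207.]
bottle [628.  72. 111.]
```

```bash
cat >> h.py <<'E'
def plan(target,yaw_deg):
    from plant import get_obs
    from scipy.spatial.transform import Rotation as Ro
    o=get_obs(); R=Ro.from_euler('xyz',o['tcp_rot']).as_matrix(); p=np.array(o['tool_pos'])
    cy=np.degrees(np.arctan2(R[1,0],R[0,0])); dy=(yaw_deg-cy+180)%360-180
    print('t %.2f pos'%o['time'],p.round(1),'yaw %.1f'%cy,'F',o['contact_force'].round(1),'w %.1f'%o['grip_width'],'q',o['joint_positions'].round(2))
    d=R.T@(np.array(target,float)-p)
    print('world d',(np.array(target)-p).round(1),'tool shift now',d.round(1),'turn',round(-dy,1))
    f=Ro.from_euler('xyz',[np.pi,0,np.radians(yaw_deg)]).as_matrix().T@(np.array(target,float)-p)
    print('if turned first:',f.round(1), 'tilt',np.degrees(np.arccos(-R[2,2])).round(2))
E
python3 - <<'E'
from h import *
t=load('pics/top0.npz'); w=load('pics/wrist0.npz')
print('disc top ctr',onz(t,427.1,246.6,59.7))
C=-w['R'].T@w['t']; print('cam',C)
from scipy.spatial.transform import Rotation as Ro
from plant import get_obs
o=get_obs();R=Ro.from_euler('xyz',o['tcp_rot']).as_matrix()
print('cam in tool',R.T@(C-o['tool_pos']),'axis',R.T@w['R'].T[:,2])
plan([420,-375,260],-15.8)
E
```

```text
disc top ctr [ 442.12755644 -383.60856236   59.7       ]
cam [ 228.33569267 -477.66205019  385.47042247]
cam in tool [  70.75493305   -0.1973991  -134.24802511] axis [-0.25901946 -0.00101507  0.96587157]
t 0.15 pos [ 161.  -499.4  251.2] yaw 17.9 F [ 0.3 -0.6 -0.3] w 92.0 q [-1.4   0.34  1.52 -0.    1.28 -0.15]
world d [259.  124.4   8.8] tool shift now [284.7 -39.   -8.7] turn 33.7
if turned first: [ 215.3 -190.2   -8.8] tilt 0.07
```

```bash
python3 -m jog '[0,47,-7,0,8.4, 0,46,-13,0,8.4, 0,43,-20,0,8.4, 0,40,-26,0,8.4, 0,36,-32,0,0]'; python3 -c "
from h import *
plan([420,-375,260],-15.8)"
```

```text
time: 0.65
tool_pos: [361.3, -399.2, 249.6]
tcp_rot: [-3.14, 0.003, -0.247]
contact_force: [0.1, -0.7, -0.1]
grip_width: 91.7
t 0.65 pos [ 361.3 -399.2  249.6] yaw -14.2 F [ 0.1 -0.7 -0.1] w 91.7 q [-0.98  0.37  1.49 -0.    1.29  0.84]
world d [58.7 24.2 10.4] tool shift now [ 50.9 -37.8 -10.5] turn 1.6
if turned first: [ 49.9 -39.3 -10.4] tilt 0.18
```

```bash
python3 -m jog '[0,25,-19,-5,1.6, 0,25,-19,-5,0, 0,0,0,0,0]'; python3 - <<'E'
from h import *
plan([420,-375,260],-15.8)
from plant import capture,calibration
c=calibration('wrist');p,d=capture('wrist')
np.savez('pics/w1.npz',p=p,d=d,**c); cv2.imwrite('pics/w1.png',p[:,:,::-1])
E
```

```text
time: 0.95
tool_pos: [425.9, -370.0, 258.6]
tcp_rot: [-3.138, 0.004, -0.27]
contact_force: [-0.7, -1.1, -0.5]
grip_width: 91.6
t 0.95 pos [ 425.9 -370.   258.6] yaw -15.5 F [-0.7 -1.1 -0.5] w 91.6 q [-0.85  0.41  1.4   0.    1.34  0.99]
world d [-5.9 -5.   1.4] tool shift now [-4.4  6.4 -1.4] turn 0.3
if turned first: [-4.3  6.4 -1.4] tilt 0.31
```

View pics/w1.png

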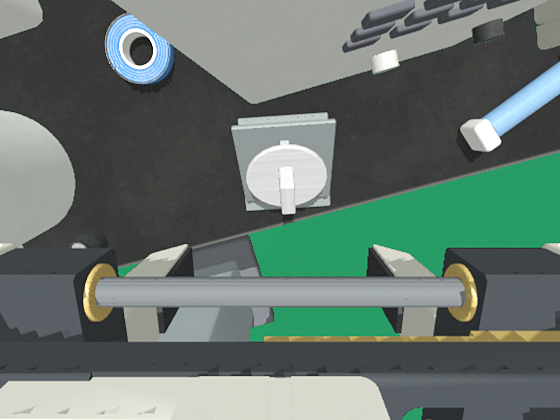

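The wrist view shows the lid on the rest at (287,175), with its bar at (287,190) pointing down the picture.

```bash
python3 - <<'E'
from h import *
np.set_printoptions(linewidth=200,suppress=True)
w=load('pics/w1.npz'); P=cloud(w)
cv2.imwrite('pics/w1c.png',cv2.resize(w['p'][105:235,220:350,::-1],None,fx=4.5,fy=4.5,interpolation=cv2.INTER_CUBIC))
def pl(X):
    c=X.mean(0);n=np.linalg.svd(X-c)[2][2]; return c,n*np.sign(n[2])
def rob(X):
    for _ in range(6):
        c,n=pl(X); r=(X-c)@n; X=X[abs(r)<max(2.5,2*np.median(abs(r)))]
    return c,n,len(X)
for nm,sl in dict(discL=np.s_[160:190,255:276],discR=np.s_[160:190,300:320],disctop=np.s_[152:165,262:312],boardL=np.s_[130:148,240:330]).items():
    X=P[sl].reshape(-1,3); X=X[X[:,2]>15]; c,n,k=rob(X); print(nm,c.round(1),n.round(3),k,'tilt %.1f'%np.degrees(np.arccos(n[2])),'yaw %.1f'%np.degrees(np.arctan2(-n[1],-n[0])))
X=np.r_[P[155:190,255:276].reshape(-1,3),P[155:190,300:320].reshape(-1,3)];X=X[X[:,2]>15];c,n,k=rob(X); print(c,n,k,'tilt %.1f'%np.degrees(np.arccos(n[2])),'yaw %.1f'%np.degrees(np.arctan2(-n[1],-n[0])))
# bar points: height over disc plane
h=(P-c)@n; m=(h>26)&(h<34)&(np.linalg.norm(P-c,axis=-1)<70); print('bartop',m.sum(),P[m].mean(0),h[m].mean(), [ (a.min(),a.max()) for a in np.where(m)])
B=P[m]; e=np.linalg.svd(B-B.mean(0))[2][0]; print('bar dir',e, np.degrees(np.arctan2(e[1],e[0])))
E
```

```text
discL [ 453.2 -360.2   67.4] [0.286 0.957 0.047] 597 tilt 87.3 yaw -106.6
discR [ 440.3 -403.6   63.7] [-0.564  0.114  0.818] 600 tilt 35.1 yaw -11.4
disctop [ 464.3 -385.5   77.5] [-0.572  0.12   0.811] 620 tilt 35.8 yaw -11.9
boardL [ 482.1 -388.5   71.2] [-0.963  0.266  0.056] 1620 tilt 86.8 yaw -15.4
[ 449.17363782 -381.95944956   66.71094594] [-0.56194904  0.11662915  0.81890837] 1394 tilt 35.0 yaw -11.7
bartop 418 [ 427.18628443 -375.90947063   86.92389806] 29.61393167695165 [(np.int64(184), np.int64(213)), (np.int64(279), np.int64(294))]
bar dir [-0.81561118  0.16643826 -0.55414503] 168.46625621713892
```

View pics/w1c.png

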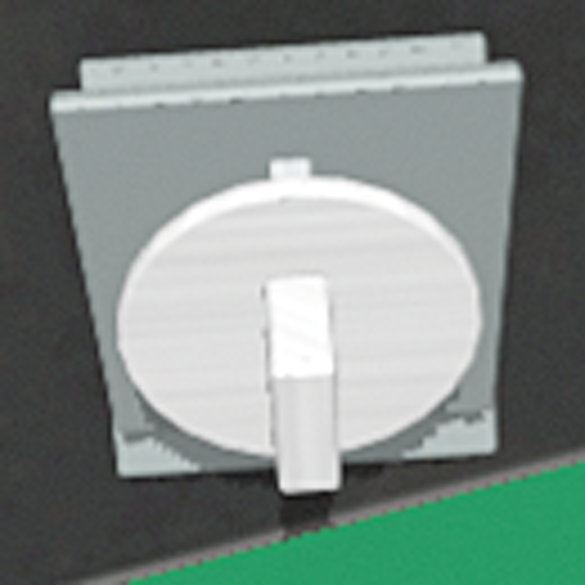

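```bash
python3 - <<'E'
from h import *
w=load('pics/w1.npz');t=load('pics/top0.npz')
print(onz(w,288.2,201,84.3))
# disc ellipse centre: crop x 118..482 , y 195..455 top face approx
print(onz(w,220+300/4.5,105+322/4.5,59.7))
# top view bar top face: view corners crop(7x) top face
P=cloud(t); n=np.array([-.562,.117,.819]); c=np.array([449.2,-382,66.7])
h=(P-c)@n; m=(h>25)&(h<36)&(np.linalg.norm(P-c,axis=-1)<70); print(m.sum(),P[m].mean(0))
E
```

```text
[ 424.25064772 -376.30027473   84.3       ]
[ 444.13804243 -380.53796877   59.7       ]
95 [ 425.61984723 -376.32938743   85.67035631]
```

```bash
python3 -m jog '[0,0,0,0,-3.9, 0,0,0,0,0]'; python3 -c "
from h import *
plan([427,-377.3,150],-11.6)"
```

```text
time: 1.2
tool_pos: [422.9, -370.9, 257.2]
tcp_rot: [-3.137, 0.007, -0.201]
contact_force: [0.2, -0.3, -0.1]
grip_width: 91.8
t 1.20 pos [ 422.9 -370.9  257.2] yaw -11.5 F [ 0.2 -0.3 -0.1] w 91.8 q [-0.86  0.41  1.4  -0.    1.34  0.92]
world d [   4.1   -6.4 -107.2] tool shift now [  6.1   6.  107.1] turn 0.1
if turned first: [  5.3   5.5 107.2] tilt 0.5
```

```bash
python3 -m jog '[0,3,3,40,0, 0,3,3,40,0, 0,0,0,25,0, 0,0,0,0,0]'; python3 -c "
from h import *
plan([427,-377.3,84],-11.6)"
```

```text
time: 1.6
tool_pos: [423.3, -380.8, 150.1]
tcp_rot: [-3.14, 0.006, -0.213]
contact_force: [-0.9, 1.3, 0.3]
grip_width: 91.8
t 1.60 pos [ 423.3 -380.8  150.1] yaw -12.2 F [-0.9  1.3  0.3] w 91.8 q [-0.87  0.52  1.54 -0.    1.09  0.92]
world d [  3.7   3.5 -66.1] tool shift now [ 3.3 -4.1 66.1] turn -0.6
if turned first: [ 2.9 -4.2 66.1] tilt 0.36
```

```bash
python3 -m jog '[0,2,-2,35,-0.6, 0,1,-2,20,0, 0,0,0,10,0, 0,0,0,0,0]'; python3 - <<'E'
from h import *
plan([427,-377.3,84],-11.6)
from plant import capture,calibration
c=calibration('wrist');p,d=capture('wrist')
np.savez('pics/w2.npz',p=p,d=d,**c); cv2.imwrite('pics/w2.png',p[:,:,::-1])
E
```

```text
time: 2.0
tool_pos: [425.6, -381.4, 87.7]
tcp_rot: [3.139, 0.002, -0.21]
contact_force: [-1.0, 0.8, -0.7]
grip_width: 91.7
t 2.00 pos [ 425.6 -381.4   87.7] yaw -12.0 F [-1.   0.8 -0.7] w 91.7 q [-0.86  0.6   1.6  -0.    0.95  0.92]
world d [ 1.4  4.1 -3.7] tool shift now [ 0.5 -4.3  3.7] turn -0.4
if turned first: [ 0.5 -4.2  3.7] tilt 0.17
```

View pics/w2.png

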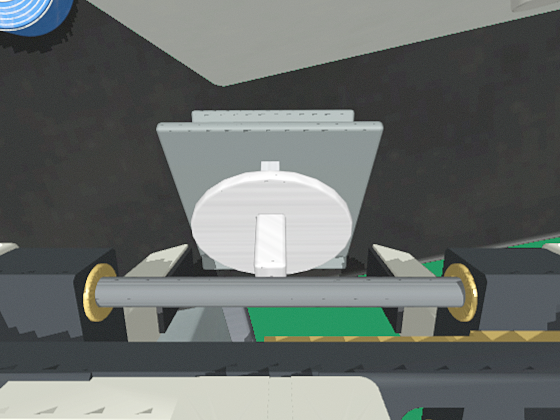

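The wrist view shows the bar at column 271 and the fingers centred on 280, so I shift about -4.5 mm in tool y.

```bash
python3 -m jog '[0,1,-4.6,4,-0.3, 0,0,0,0,0]'; python3 -c "
from h import *
plan([427,-377.3,84],-11.6)"
```

```text
time: 2.25
tool_pos: [428.8, -378.7, 87.1]
tcp_rot: [3.136, -0.003, -0.205]
contact_force: [-0.8, -0.5, -0.8]
grip_width: 91.5
t 2.25 pos [ 428.8 -378.7   87.1] yaw -11.8 F [-0.8 -0.5 -0.8] w 91.5 q [-0.86  0.6   1.6  -0.    0.94  0.92]
world d [-1.8  1.4 -3.1] tool shift now [-2.1 -1.   3.1] turn -0.2
if turned first: [-2.1 -1.   3.1] tilt 0.37
```

```bash
python3 -m jog '[0,-2,-1,4,0, 1,0,0,0,0, 1,0,0,0,0, 1,0,0,0,0, 1,0,0,0,0]'; python3 -m jog '[1,0,0,0,0, 1,0,0,0,0, 1,0,0,0,0]'; python3 -c "
from h import *
plan([427,-377.3,84],-11.6)"
```

```text
time: 2.75
tool_pos: [427.8, -377.8, 84.9]
tcp_rot: [3.133, -0.006, -0.205]
contact_force: [0.0, -0.4, 0.5]
grip_width: 64.6
time: 3.05
tool_pos: [427.8, -377.8, 84.9]
tcp_rot: [3.133, -0.006, -0.205]
contact_force: [-1.2, 0.6, -0.2]
grip_width: 40.4
t 3.05 pos [ 427.8 -377.8   84.9] yaw -11.7 F [-1.2  0.6 -0.2] w 40.4 q [-0.86  0.6   1.61 -0.    0.92  0.92]
world d [-0.8  0.5 -0.9] tool shift now [-0.9 -0.4  0.9] turn -0.1
if turned first: [-0.9 -0.4  0.9] tilt 0.57
```

```bash
python3 -m jog '[1,0,0,0,0, 1,0,0,0,0, 1,0,0,0,0, 1,0,0,0,0, 1,0,0,0,0]'; python3 -m jog '[1,0,0,-15,0, 1,0,0,-20,0, 1,-10,0,-20,0, 1,0,0,-20,0, 1,0,0,0,0]';python3 - <<'E'
from h import *
plan([427,-377.3,84],-11.6)
from plant import capture,calibration
c=calibration('wrist');p,d=capture('wrist')
np.savez('pics/w3.npz',p=p,d=d,**c); cv2.imwrite('pics/w3.png',p[:,:,::-1])
E
```

```text
time: 3.55
tool_pos: [427.8, -377.6, 85.0]
tcp_rot: [3.134, -0.006, -0.205]
contact_force: [0.2, -0.5, 0.4]
grip_width: 13.8
time: 4.05
tool_pos: [416.2, -374.0, 159.6]
tcp_rot: [3.137, -0.0, -0.205]
contact_force: [-0.1, 0.2, -2.0]
grip_width: 14.2
t 4.05 pos [ 416.2 -374.   159.6] yaw -11.7 F [-0.1  0.2 -2. ] w 14.2 q [-0.87  0.49  1.56 -0.    1.09  0.91]
world d [ 10.8  -3.3 -75.6] tool shift now [11.2  0.7 75.6] turn -0.1
if turned first: [11.2  1.1 75.6] tilt 0.28
```

View pics/w3.png

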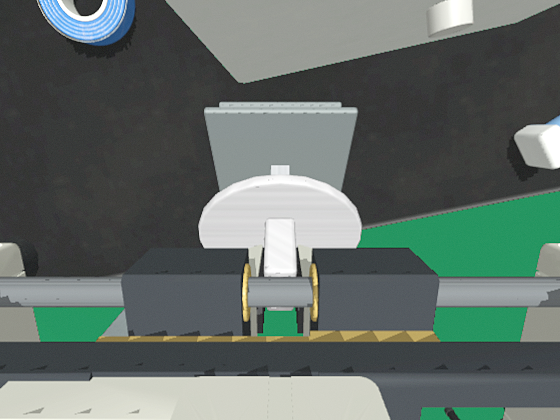

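```bash
python3 - <<'E'
from h import *
t=load('pics/top0.npz')
print('bucket ctr',onz(t,293,211,207),'right',onz(t,341,211,207),'front',onz(t,293,258,207))
print('loupe',onz(t,317,258,34),'edge',onz(t,370,272,0),onz(t,180,276,0),'restL',onz(t,398,262,5),'timer',onz(t,268,258,16),'ring',onz(t,372,181,5))
print('pink',onz(t,227,238,20))
E
```

```text
bucket ctr [520.65066865 -62.06775505 207.        ] right [ 519.13464498 -161.58994405  207.        ] front [423.78582355 -60.51898318 207.        ]
loupe [ 418.142706   -120.72878776   34.        ] edge [ 380.09220783 -255.88935441    0.        ] [377.10872033 224.15085304   0.        ] restL [ 404.30302034 -326.19486503    5.        ] timer [419.43931737   0.45695125  16.        ] ring [ 611.12986524 -267.48490751    5.        ]
pink [470.72266645 102.20629423  20.        ]
```

```bash
python3 -m jog '[1,0,-45,0,0, 1,0,-45,0,0, 1,0,-20,20,0, 1,0,0,20,0, 1,0,0,0,0]';python3 - <<'E'
from h import *
plan([440,-262,62],-11.6)
E
```

```text
time: 4.6
tool_pos: [435.9, -260.8, 110.1]
tcp_rot: [-3.142, 0.009, -0.206]
contact_force: [0.3, -0.2, -1.8]
grip_width: 13.7
t 4.60 pos [ 435.9 -260.8  110.1] yaw -11.8 F [ 0.3 -0.2 -1.8] w 13.7 q [-0.69  0.48  1.75 -0.01  0.92  1.09]
world d [  4.1  -1.2 -48.1] tool shift now [ 4.7  0.4 48. ] turn -0.2
if turned first: [ 4.2  0.4 48.1] tilt 0.51
```

```bash
python3 -m jog '[1,4,0,28,0, 1,0,0,14,0, 1,0,0,4,0, 1,0,0,0,0]';python3 -m jog '[1,0,0,3,0]';python3 -m jog '[1,0,0,2,0]'
```

```text
time: 5.0
tool_pos: [439.2, -262.2, 61.6]
tcp_rot: [-3.141, 0.011, -0.207]
contact_force: [-0.5, 0.0, -1.9]
grip_width: 13.6
time: 5.1
tool_pos: [439.5, -262.8, 59.2]
tcp_rot: [-3.141, 0.01, -0.207]
contact_force: [-0.3, -0.9, -1.8]
grip_width: 13.7
time: 5.2
tool_pos: [439.7, -263.1, 57.8]
tcp_rot: [-3.141, 0.01, -0.208]
contact_force: [-2.1, 2.7, 7.5]
grip_width: 14.0
```

```bash
python3 -m jog '[1,0,0,2,0]';python3 -m jog '[1,0,0,2,0]'
```

```text
time: 5.3
tool_pos: [440.0, -263.1, 57.3]
tcp_rot: [-3.141, 0.008, -0.208]
contact_force: [-1.3, 3.9, 15.4]
grip_width: 13.4
time: 5.4
tool_pos: [440.3, -263.2, 57.1]
tcp_rot: [3.142, 0.007, -0.209]
contact_force: [-3.3, 5.2, 14.1]
grip_width: 13.7
```

Not turning readily, so I'll loosen the fingers a little and let it settle flat.

```bash
python3 -m jog '[0.8,0,0,-1,0, 0.8,0,0,0,0, 0.8,0,0,0,0]';python3 - <<'E'
from h import *
plan([440,-262,62],-11.6)
from plant import capture,calibration
c=calibration('wrist');p,d=capture('wrist')
np.savez('pics/w4.npz',p=p,d=d,**c); cv2.imwrite('pics/w4.png',p[:,:,::-1])
E
```

```text
time: 5.7
tool_pos: [441.6, -264.2, 60.6]
tcp_rot: [3.139, 0.002, -0.209]
contact_force: [-0.1, 0.5, -0.9]
grip_width: 18.4
t 5.70 pos [ 441.6 -264.2   60.6] yaw -12.0 F [-0.1  0.5 -0.9] w 18.4 q [-0.69  0.56  1.78 -0.    0.8   1.1 ]
world d [-1.6  2.2  1.4] tool shift now [-2.1 -1.9 -1.4] turn -0.4
if turned first: [-2.  -1.9 -1.4] tilt 0.19
```

View pics/w4.png

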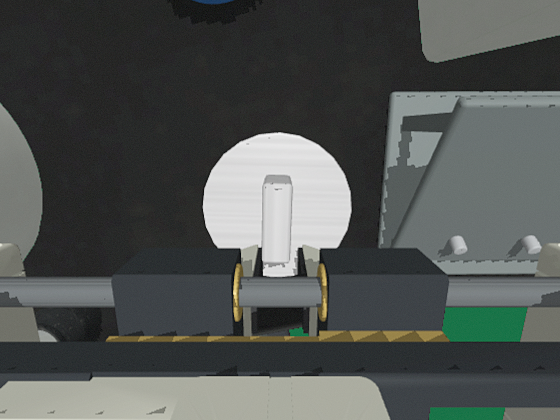

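The lid now stands flat on the bench. The bar's top face runs from (278,183) to (278,263), so the bar lies ahead of the fingers.

```bash
python3 - <<'E'
from h import *
w=load('pics/w4.npz'); P=cloud(w)
cv2.imwrite('pics/w4c.png',cv2.resize(w['p'][125:290,195:360,::-1],None,fx=3.6,fy=3.6,interpolation=cv2.INTER_CUBIC))
print(onz(w,277.5,223,48))
print('back end',onz(w,277.5,183,48),'front',onz(w,277.5,263,48))
m=cv2.inRange(w['p'],(190,190,190),(255,255,255)); m[:, :195]=0; m[:,360:]=0; m[248:]=0
cs=max(cv2.findContours(m,0,2)[0],key=cv2.contourArea)[:,0]
H=np.array([onz(w,u,v,18)[:2] for u,v in cs if v<240])
A=np.c_[2*H,np.ones(len(H))]; r=np.linalg.lstsq(A,(H**2).sum(1),rcond=None)[0]; print('disc ctr',r[:2],np.sqrt(r[2]+r[:2]@r[:2]))
print('z disc',np.median(P[150:170,225:320,2]),'z bar',np.median(P[195:250,268:288,2]))
# bar dir
b=[onz(w,u,v,48)[:2] for u,v in ((277.5,187),(276.5,263))]; 
E
```

```text
[ 468.02384322 -267.90328765   48.        ]
back end [ 486.75933082 -271.91440822   48.        ] front [ 447.9767436  -263.61136125   48.        ]
disc ctr [ 468.91588094 -267.36198481] 38.21394979438142
z disc 19.39967864333682 z bar 49.36901213184153
```

View pics/w4c.png

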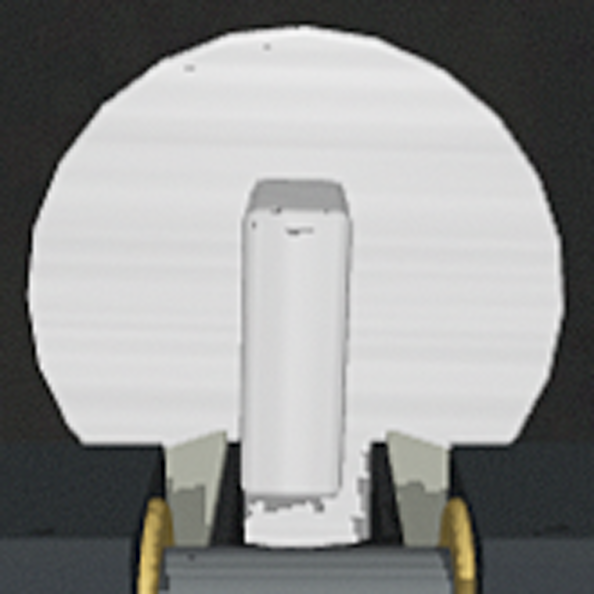

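```bash
python3 -m jog '[0.6,0,0,0,0, 0.6,13,-1,0,0, 0.6,13,-1,0,0, 0.6,0,0,0,0]';python3 - <<'E'
from h import *
plan([468,-268,46],-12)
E
```

```text
time: 6.15
tool_pos: [467.9, -268.1, 60.3]
tcp_rot: [3.139, 0.002, -0.21]
contact_force: [0.1, -0.8, 0.3]
grip_width: 36.4
t 6.15 pos [ 467.9 -268.1   60.3] yaw -12.0 F [ 0.1 -0.8  0.3] w 36.4 q [-0.66  0.59  1.71 -0.    0.84  1.12]
world d [  0.1   0.1 -14.3] tool shift now [ 0.1 -0.2 14.3] turn -0.0
if turned first: [ 0.  -0.2 14.3] tilt 0.2
```

```bash
python3 -m jog '[0.6,0,0,8,0, 0.6,0,0,6,0, 0.6,0,0,0,0]';python3 -m jog '[1,0,0,0,0, 1,0,0,0,0, 1,0,0,0,0, 1,0,0,0,0]';python3 - <<'E'
from h import *
plan([468,-268,46],-12)
E
```

```text
time: 6.45
tool_pos: [466.4, -267.6, 44.5]
tcp_rot: [3.14, 0.004, -0.209]
contact_force: [-0.2, 0.3, 0.0]
grip_width: 36.9
time: 6.85
tool_pos: [465.3, -267.4, 44.1]
tcp_rot: [3.14, 0.006, -0.21]
contact_force: [0.5, -0.5, -2.6]
grip_width: 13.8
t 6.85 pos [ 465.3 -267.4   44.1] yaw -12.0 F [ 0.5 -0.5 -2.6] w 13.8 q [-0.66  0.62  1.73 -0.01  0.8   1.12]
world d [ 2.7 -0.6  1.9] tool shift now [ 2.7  0.  -1.9] turn -0.0
if turned first: [ 2.7  0.  -1.9] tilt 0.34
```

```bash
python3 -m jog '[1,0,0,-30,0, 1,0,0,-50,0, 1,-5,0,-50,0, 1,-10,0,-50,0, 1,-10,-20,-45,-4]';python3 -m jog '[1,0,0,-35,0, 1,0,0,0,0]';python3 - <<'E'
from h import *
plan([430,150,300],28.3)
from plant import capture,calibration
c=calibration('wrist');p,d=capture('wrist')
np.savez('pics/w5.npz',p=p,d=d,**c); cv2.imwrite('pics/w5.png',p[:,:,::-1])
E
```

```text
time: 7.35
tool_pos: [443.8, -242.6, 266.0]
tcp_rot: [-3.134, 0.022, -0.141]
contact_force: [1.4, 0.5, -1.7]
grip_width: 14.0
time: 7.55
tool_pos: [445.1, -241.9, 309.1]
tcp_rot: [-3.139, 0.011, -0.138]
contact_force: [-0.4, -0.8, -2.0]
grip_width: 13.9
t 7.55 pos [ 445.1 -241.9  309.1] yaw -7.9 F [-0.4 -0.8 -2. ] w 13.9 q [-0.65  0.27  1.46 -0.    1.42  1.06]
world d [-15.1 391.9  -9.1] tool shift now [ -68.7 -386.1   10.9] turn -36.2
if turned first: [ 172.5 -352.2    9.1] tilt 0.67
```

View pics/w5.png

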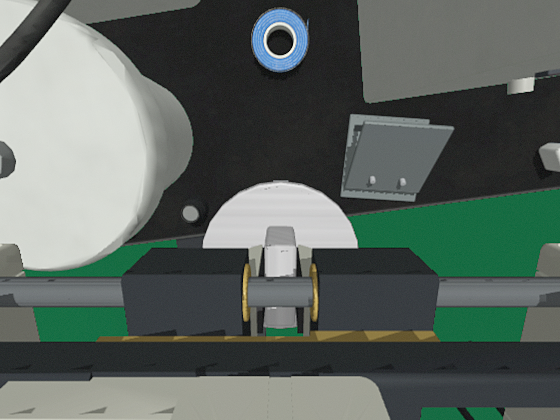

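```bash
python3 -m jog '[1,-6,-46,0,-8.4, 1,0,-47,0,-8.4, 1,7,-46,0,-8.4, 1,14,-45,0,-8.4, 1,20,-42,0,-2.6]';python3 - <<'E'
from h import *
plan([430,150,300],28.3)
E
```

```text
time: 8.1
tool_pos: [439.1, -5.1, 298.1]
tcp_rot: [-3.117, 0.02, 0.506]
contact_force: [1.5, 0.0, -1.9]
grip_width: 13.8
t 8.10 pos [439.1  -5.1 298.1] yaw 29.0 F [ 1.5  0.  -1.9] w 13.8 q [-0.19  0.16  1.64  0.01  1.37  0.87]
world d [ -9.1 155.1   1.9] tool shift now [  67.2 -140.1    0.2] turn 0.7
if turned first: [  65.5 -140.9   -1.9] tilt 1.82
```

```bash
python3 -m jog '[1,21,-42,0,0, 1,21,-42,0,0, 1,21,-42,0,0, 1,0,0,0,0]';python3 - <<'E'
from h import *
plan([430,150,300],28.3)
from plant import capture,calibration
c=calibration('wrist');p,d=capture('wrist')
np.savez('pics/w6.npz',p=p,d=d,**c); cv2.imwrite('pics/w6.png',p[:,:,::-1])
E
```

```text
time: 8.5
tool_pos: [427.6, 145.4, 291.6]
tcp_rot: [-3.109, 0.033, 0.513]
contact_force: [0.5, -1.3, -2.6]
grip_width: 13.8
t 8.50 pos [427.6 145.4 291.6] yaw 29.4 F [ 0.5 -1.3 -2.6] w 13.8 q [0.15 0.2  1.61 0.02 1.37 1.2 ]
world d [2.4 4.6 8.4] tool shift now [ 4.1 -3.2 -8.5] turn 1.1
if turned first: [ 4.3 -3.  -8.4] tilt 2.68
```

View pics/w6.png

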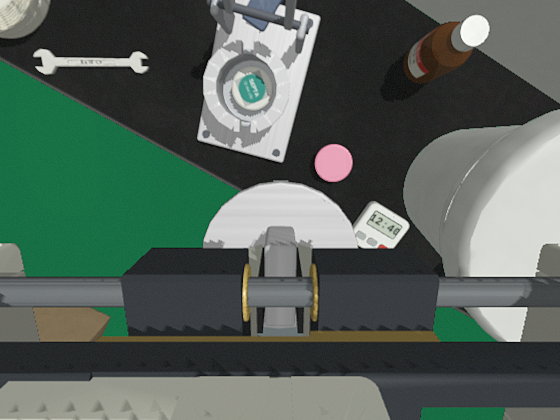

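The wrist view shows the pot at (245,92), with its keyways to be read from a crop, and the lid still held flat.

```bash
python3 - <<'E'
from h import *
w=load('pics/w6.npz')
cv2.imwrite('pics/w6c.png',cv2.resize(w['p'][30:150,190:310,::-1],None,fx=5,fy=5,interpolation=cv2.INTER_CUBIC))
E
```

```text
(no output)
```

View pics/w6c.png

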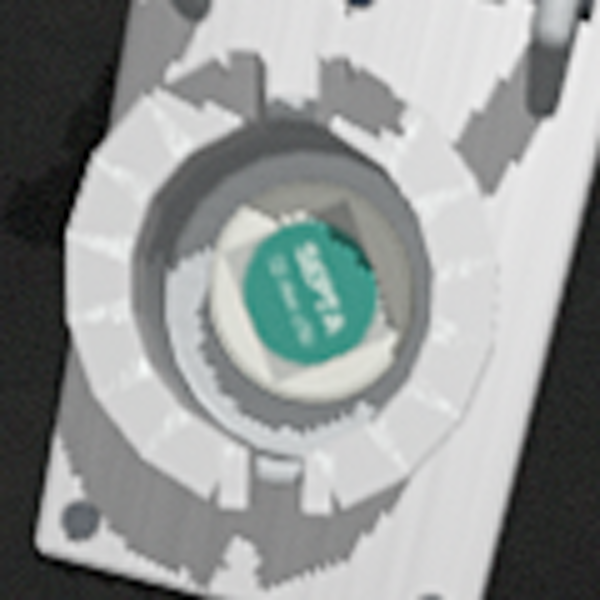

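```bash
python3 - <<'E'
from h import *
w=load('pics/w6.npz')
def q(a,b): return onz(w,190+a/5,30+b/5,70)
f=q(275,485);b=q(292,90)
v=b-f; print('kw',f.round(1),b.round(1),np.linalg.norm(v),np.degrees(np.arctan2(v[1],v[0])))
# gap corners
fl,fr,bl,br=q(247,485),q(303,485),q(264,95),q(320,95); print('widths',np.linalg.norm(fl-fr),np.linalg.norm(bl-br))
L=q(66,270);Rr=q(494,290); print('L,R',L.round(1),Rr.round(1),np.linalg.norm(L-Rr),((L+Rr)/2).round(1))
pts=[(66,270),(494,290),(78,350),(93,160),(150,95),(420,110),(470,180),(470,390),(375,505),(225,510),(110,425)]
H=np.array([q(*p)[:2] for p in pts]); A=np.c_[2*H,np.ones(len(H))]; r=np.linalg.lstsq(A,(H**2).sum(1),rcond=None)[0]; print('ctr',r[:2],np.sqrt(r[2]+r[:2]@r[:2]), np.linalg.norm(H-r[:2],axis=1).round(1))
# inner bore fit
pts=[(165,270),(140,270),(432,280),(425,340),(300,462),(200,420)]
print('base edges?')
E
```

```text
kw [461.5 215.4  70. ] [530.4 247.4  70. ] 75.97840538739692 24.935539975954942
widths 11.935550581895743 11.165103919760003
L,R [478.2 272.7  70. ] [517.7 194.   70. ] 88.01907051877191 [497.9 233.3  70. ]
ctr [495.31870188 231.97359601] 44.55007398200053 [44.2 44.1 43.7 45.  44.8 45.  44.6 43.4 45.9 44.7 44.6]
base edges?
```

```bash
python3 -m jog '[1,0,0,0,-8.5, 1,0,0,0,-8.5, 1,0,0,0,-8.5, 1,0,0,0,-8.5, 1,0,0,0,-8.5]' | tail -4;python3 - <<'E'
from h import *
plan([430,150,300],206)
E
```

```text
tool_pos: [425.5, 138.0, 283.1]
tcp_rot: [-3.082, 0.013, 1.261]
contact_force: [-0.8, -0.6, -1.7]
grip_width: 14.0
t 9.05 pos [425.5 138.  283.1] yaw 72.2 F [-0.8 -0.6 -1.7] w 14.0 q [0.13 0.2  1.63 0.01 1.37 0.44]
world d [ 4.5 12.  16.9] tool shift now [ 12.6  -0.4 -17.1] turn -133.8
if turned first: [ -9.3   8.8 -16.9] tilt 3.5
```

```bash
for i in 1; do python3 -m jog '[1,1,0,-3,-8.5, 1,1,0,-3,-8.5, 1,1,0,-3,-8.5, 1,1,0,-3,-8.5, 1,1,0,-3,-8.5]' | sed -n 2,3p; done; python3 -c "
from h import *
plan([430,150,300],206)"
```

```text
tool_pos: [424.9, 134.9, 290.4]
tcp_rot: [-3.073, -0.034, 2.009]
t 9.55 pos [424.9 134.9 290.4] yaw 115.1 F [-1.   0.3 -3.5] w 13.9 q [ 0.13  0.21  1.61  0.01  1.41 -0.31]
world d [ 5.1 15.1  9.6] tool shift now [11.8 10.4 -9.9] turn -90.9
if turned first: [-11.3  11.4  -9.6] tilt 4.38
```

```bash
python3 -m jog '[1,0,-1,-3,-8.5, 1,0,-1,-3,-8.5, 1,0,-1,-3,-8.5, 1,0,-1,-3,-8.5, 1,0,-1,-3,-8.5]' | sed -n 2,3p;  python3 -c "
from h import *
plan([430,150,300],206)"
```

```text
tool_pos: [421.0, 123.8, 298.5]
tcp_rot: [-3.107, -0.084, 2.759]
t 10.05 pos [421.  123.8 298.5] yaw 158.1 F [-0.3 -0.3 -2.6] w 13.9 q [ 0.11  0.2   1.6   0.01  1.44 -1.09]
world d [ 9.  26.2  1.5] tool shift now [ 1.6 27.6 -2.3] turn -47.9
if turned first: [-19.6  19.6  -1.5] tilt 5.2
```

```bash
cat > s.py <<'E'
from plant import get_obs
import numpy as np
o=get_obs();q=o['joint_positions'];print('sum %.4f'%(q[1]+q[2]+q[4]-np.pi),'q4 %.4f'%q[3],'z %.1f'%o['tool_pos'][2],'rp',[round(float(a),4) for a in (o['tcp_rot'][0],o['tcp_rot'][1])],'tau5 %.2f'%o['tau'][4],'dq',o['dq'].round(3)[[1,2,4]])
E
python3 s.py
python3 -m jog '[1,0,0,0,0]' >/dev/null; python3 s.py
python3 -m jog '[1,0,0,0,0]' >/dev/null; python3 s.py
python3 -m jog '[1,0,0,-20,0]' >/dev/null; python3 s.py
python3 -m jog '[1,0,0,0,0]' >/dev/null; python3 s.py
python3 -m jog '[1,0,0,20,0]' >/dev/null; python3 s.py
python3 -m jog '[1,0,0,0,0]' >/dev/null; python3 s.py
python3 -m jog '[1,0,0,0,-8]' >/dev/null; python3 s.py
python3 -m jog '[1,0,0,0,0]' >/dev/null; python3 s.py
```

```text
sum 0.0903 q4 0.0086 z 298.5 rp [-3.1068, -0.0838] tau5 0.48 dq [-0.016 -0.023  0.068]
sum 0.0922 q4 0.0080 z 297.5 rp [-3.1056, -0.0853] tau5 0.69 dq [ 0.015  0.028 -0.014]
sum 0.0942 q4 0.0077 z 296.5 rp [-3.1042, -0.0868] tau5 0.61 dq [ 0.008  0.014 -0.006]
sum 0.1009 q4 0.0075 z 313.8 rp [-3.1005, -0.0925] tau5 -0.47 dq [-0.1   -0.479  0.556]
sum 0.0977 q4 0.0073 z 315.0 rp [-3.1017, -0.0895] tau5 1.17 dq [ 0.041  0.102 -0.046]
sum 0.0938 q4 0.0073 z 295.7 rp [-3.1033, -0.0859] tau5 1.89 dq [ 0.105  0.477 -0.57 ]
sum 0.0990 q4 0.0072 z 293.0 rp [-3.1005, -0.0904] tau5 0.10 dq [-0.022 -0.067  0.027]
sum 0.1000 q4 0.0072 z 292.5 rp [-3.1132, -0.0961] tau5 0.61 dq [ 0.017  0.042 -0.013]
sum 0.1013 q4 0.0071 z 292.1 rp [-3.1127, -0.0973] tau5 0.61 dq [ 0.002 -0.004 -0.   ]
```

```bash
cat >> h.py <<'E'
def seat(target,yaw_deg,off=(2.8,0,32)):
    from plant import get_obs
    from scipy.spatial.transform import Rotation as Ro
    o=get_obs(); R=Ro.from_euler('xyz',o['tcp_rot']).as_matrix(); p=np.array(o['tool_pos'])
    s=p+R@np.array(off); print('seat now',s.round(1),'axis',(-R[:,2]).round(3))
    cy=np.degrees(np.arctan2(R[1,0],R[0,0])); dy=(yaw_deg-cy+180)%360-180
    # after turn about tool z
    T=R@Ro.from_euler('z',-dy,degrees=True).as_matrix()
    d=np.array(target)-(p+T@np.array(off))
    print('t %.2f'%o['time'],'yaw %.1f turn %.1f'%(cy%360,-dy),'F',o['contact_force'].round(1),'M',o['moment'].round(2),'shift now axes',(R.T@d).round(1),'turned axes',(T.T@d).round(1),'w %.1f'%o['grip_width'])
E
python3 -c "
from h import *
seat([495.4,232,150],206)"
```

```text
seat now [413.7 119.7 260.6] axis [0.101 0.003 0.995]
t 10.85 yaw 164.9 turn -41.1 F [-0.1 -0.3 -2.3] M [ 0.07 -0.27 -0.  ] shift now axes [-59.5 134.5 101.4] turned axes [-133.2   62.2  101.4] w 13.8
```

```bash
python3 -m jog '[1,-10,26,20,-8.2, 1,-13,24,20,-8.2, 1,-17,22,20,-8.2, 1,-20,19,18,-8.2, 1,-22,16,15,-8.2]'|head -1;python3 -c "
from h import *
seat([495.4,232,95],206)"; python3 s.py
```

```text
time: 11.35
seat now [489.6 230.2 159.8] axis [0.094 0.002 0.996]
t 11.35 yaw 206.0 turn -0.0 F [ 0.1 -0.7 -1.4] M [ 0.11 -0.26  0.03] shift now axes [-11.5  -3.4  64. ] turned axes [-11.5  -3.4  64. ] w 13.7
sum 0.0908 q4 0.0252 z 191.5 rp [3.1026, -0.0854] tau5 0.73 dq [ 0.564 -0.439 -0.146]
```

```bash
python3 -m jog '[1,-4,0,22,0, 1,-4,-1,22,0, 1,-3,-1,15,0]'|head -1;python3 - <<'E'
from h import *
seat([495.4,232,82],206)
from plant import capture,calibration
c=calibration('wrist');p,d=capture('wrist')
np.savez('pics/w7.npz',p=p,d=d,**c); cv2.imwrite('pics/w7.png',p[:,:,::-1])
c=calibration('scene');p,d=capture('scene')
np.savez('pics/s7.npz',p=p,d=d,**c); cv2.imwrite('pics/s7.png',cv2.resize(p[190:340,170:330,::-1],None,fx=4.5,fy=4.5,interpolation=cv2.INTER_CUBIC))
E
python3 s.py
```

```text
time: 11.65
seat now [496.9 236.5  96.7] axis [0.092 0.002 0.996]
t 11.65 yaw 205.6 turn -0.4 F [ 0.  -0.3 -2.1] M [ 0.09 -0.18  0.04] shift now axes [ 2.1 -3.9 14.8] turned axes [ 2.1 -3.9 14.8] w 13.8
sum 0.0927 q4 0.0275 z 127.7 rp [3.1025, -0.0876] tau5 0.05 dq [-0.044 -0.033  0.04 ]
```

View pics/w7.png

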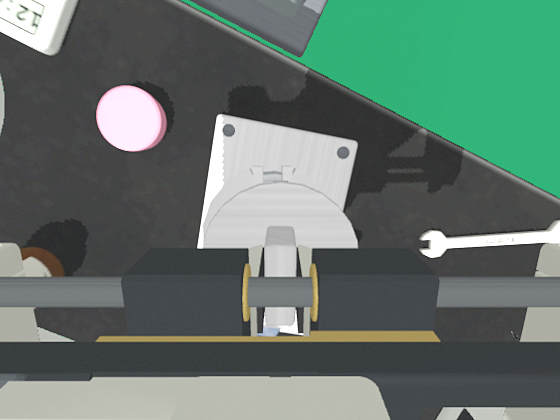

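View pics/s7.png

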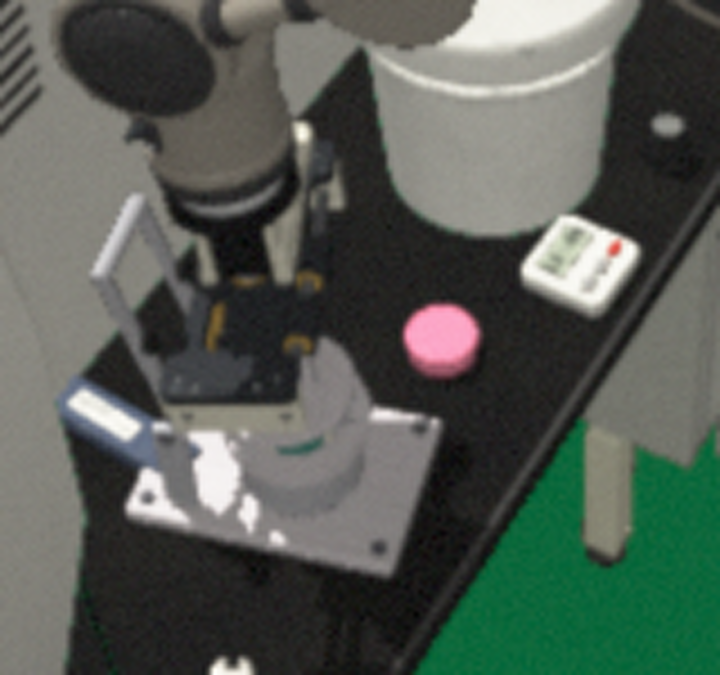

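The wrist view shows the lid over the collar, with the front keyway visible at about (272,173), slightly left of the lid's centre column of 280.

```bash
python3 - <<'E'
from h import *
w=load('pics/w7.npz')
cv2.imwrite('pics/w7c.png',cv2.resize(w['p'][150:250,195:365,::-1],None,fx=4.7,fy=4.7,interpolation=cv2.INTER_CUBIC))
E
```

```text
(no output)
```

View pics/w7c.png

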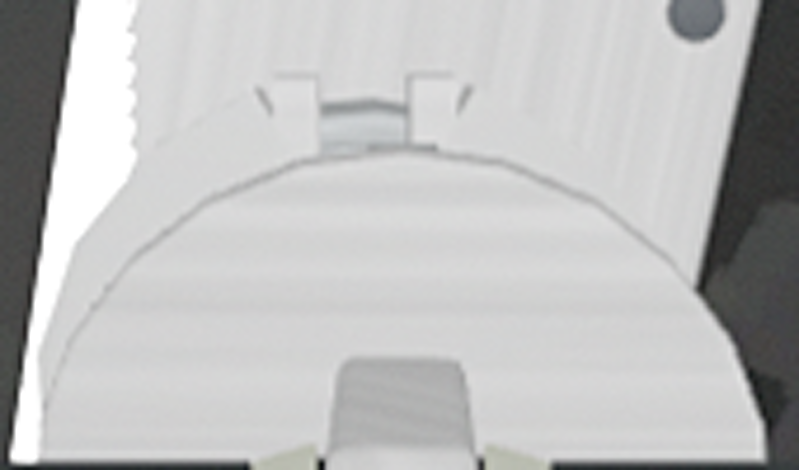

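```bash
python3 - <<'E'
from h import *
w=load('pics/w7.npz')
q=lambda a,b:onz(w,195+a/4.7,150+b/4.7,70)
m=q(364,75);print('kw outer mid',m.round(1),'width',np.linalg.norm(q(318,75)-q(410,75)))
v=np.array([495.4,232])-m[:2];print(np.hypot(*v),np.degrees(np.arctan2(v[1],v[0])))
b=q(410,75)-q(318,75); print('edge line dir',np.degrees(np.arctan2(b[1],b[0])))
# collar outer edge points
pts=[(255,88),(470,88),(140,155),(75,240),(318,75),(410,75)]
H=np.array([q(*p)[:2] for p in pts]);print(H.round(1)); 
from scipy.optimize import least_squares
r=least_squares(lambda c:np.linalg.norm(H-c,axis=1)-44,[495,232]);print('collar ctr r=44:',r.x, r.fun.round(1))
v=r.x-m[:2];print(np.degrees(np.arctan2(v[1],v[0])))
E
```

```text
kw outer mid [457.2 214.1  70. ] width 11.868797540460886
42.146795985571664 25.125780946463667
edge line dir 115.30555846297736
[[464.7 202.1]
 [452.9 227.2]
 [478.9 192.2]
 [492.7 189.1]
 [459.8 208.7]
 [454.7 219.5]]
collar ctr r=44: [496.55804021 232.71830755] [ 0.1  0.   0.2 -0.2 -0.1 -0.1]
25.334714660763296
```

```bash
python3 -m jog '[1,2,-3.5,8,0.3]'|sed -n 4p;python3 -c "
from h import *
seat([496.6,232.6,80],205.3)"
```

```text
contact_force: [0.3, 0.1, -1.7]
seat now [496.  232.3  89.2] axis [0.093 0.002 0.996]
t 11.85 yaw 205.2 turn -0.1 F [ 0.3  0.1 -1.7] M [ 0.14 -0.21  0.04] shift now axes [-1.4 -0.4  9.1] turned axes [-1.4 -0.4  9.1] w 13.7
```

```bash
python3 -m jog '[1,-0.5,0,6,0]'|sed -n 4p;python3 -m jog '[1,-0.5,0,3,0]'|sed -n 4p;python3 -c "
from h import *
seat([496.6,232.6,76],205.3)"
```

```text
contact_force: [-0.5, -0.1, -3.1]
contact_force: [-1.0, 0.2, -2.9]
seat now [496.2 232.   80.3] axis [0.092 0.002 0.996]
t 12.05 yaw 205.0 turn -0.3 F [-1.   0.2 -2.9] M [ 0.15 -0.24  0.05] shift now axes [-1.   0.2  4.2] turned axes [-1.   0.2  4.2] w 13.9
```

```bash
for i in 1; do python3 -m jog '[1,-0.3,0,2,0]'|sed -n 4p;python3 -m jog '[1,-0.3,0,2,0]'|sed -n 4p; done; python3 -c "
from h import *
seat([496.6,232.6,76],205.3)"
```

```text
contact_force: [-0.6, 0.1, -2.1]
contact_force: [0.5, 0.2, -1.7]
seat now [496.8 232.2  76.8] axis [0.091 0.001 0.996]
t 12.25 yaw 204.9 turn -0.4 F [ 0.5  0.2 -1.7] M [ 0.12 -0.14  0.06] shift now axes [-0.   0.4  0.8] turned axes [-0.   0.4  0.8] w 14.0
```

```bash
for i in 1; do python3 -m jog '[1,0,0,2,0]'|sed -n 4p;python3 -m jog '[1,0,0,2,0]'|sed -n 4p; done; python3 -c "
from h import *
seat([496.6,232.6,70],205.3)"
```

```text
contact_force: [0.2, 0.0, -2.1]
contact_force: [-2.4, -1.0, 4.8]
seat now [496.8 232.4  73.4] axis [0.089 0.001 0.996]
t 12.45 yaw 204.9 turn -0.4 F [-2.4 -1.   4.8] M [-0.02  0.01  0.01] shift now axes [-0.1  0.2  3.4] turned axes [-0.1  0.2  3.4] w 13.9
```

```bash
python3 -m jog '[0.8,0,0,0,0, 0.8,0,0,0,0]'|sed -n 2,5p; python3 - <<'E'
from h import *
from plant import capture,calibration
c=calibration('wrist');p,d=capture('wrist')
np.savez('pics/w8.npz',p=p,d=d,**c); cv2.imwrite('pics/w8.png',p[:,:,::-1])
E
```

```text
tool_pos: [502.5, 233.8, 105.4]
tcp_rot: [3.105, -0.08, -2.707]
contact_force: [0.1, 0.5, -0.5]
grip_width: 18.0
```

View pics/w8.png

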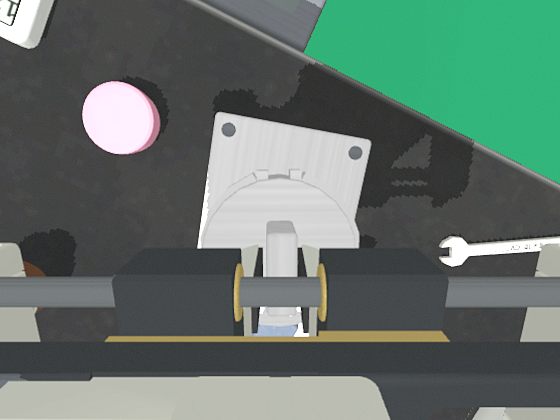

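```bash
python3 - <<'E'
from h import *
w=load('pics/w8.npz');P=cloud(w)
def pl(X):
    c=X.mean(0);n=np.linalg.svd(X-c)[2][2]; return c,n*np.sign(n[2])
X=P[195:240,225:255].reshape(-1,3);X2=P[195:240,308:340].reshape(-1,3)
c,n=pl(np.r_[X,X2]);print('disc',c.round(1),n.round(3),'L',np.median(X[:,2]),'R',np.median(X2[:,2]))
print('front disc z',np.median(P[185:192,270:295,2]),'back-ish',np.median(P[230:245,225:245,2]))
print('plate',np.median(P[135:160,250:320,2]),'bench',np.median(P[150:200,150:180,2]))
print('bar top',np.median(P[232:245,272:290,2]))
print('collar',P[174:178,255:264,2].round(0))
cv2.imwrite('pics/w8c.png',cv2.resize(w['p'][150:250,195:365,::-1],None,fx=4.7,fy=4.7,interpolation=cv2.INTER_CUBIC))
E
```

```text
disc [478.4 226.   78. ] [0.88  0.399 0.26 ] L 77.3706403211832 R 77.38058953881789
front disc z 77.44048846819062 back-ish 77.39225257276408
plate 13.42586541080042 bench 1.4001898429790067
bar top 107.03524295244736
collar [[14. 72. 72. 72. 71. 71. 71. 70. 72.]
 [14. 71. 71. 71. 72. 71. 72. 71. 71.]
 [59. 71. 72. 71. 71. 70. 71. 71. 72.]
 [62. 71. 71. 72. 71. 70. 73. 71. 71.]]
```

View pics/w8c.png

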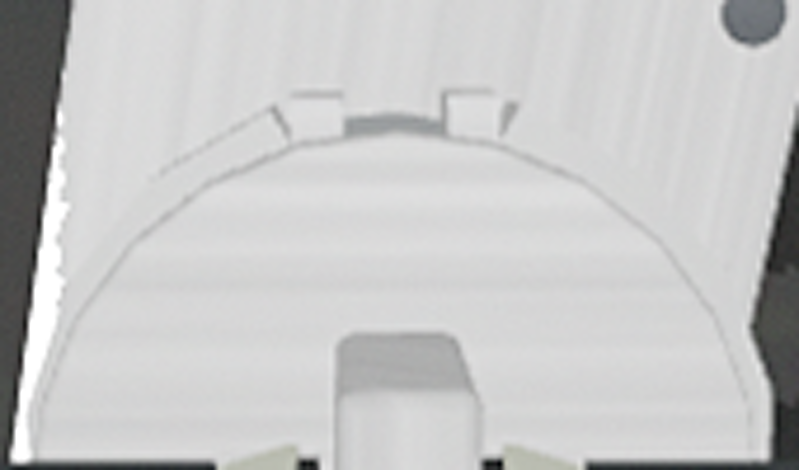

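The lid is home: the disc top is about 76 mm after a +1.4 mm bias, the collar is 70 mm, and the disc is level left, right and front. I'll open and retreat upwards, then check clearances behind the yoke.

```bash
python3 -m jog '[0.6,0,0,0,0, 0.6,0,0,0,0, 0.6,0,0,-25,0, 0.6,0,0,-45,0, 0.6,-10,0,-45,0]'|sed -n 2,5p; python3 - <<'E'
from h import *
t=load('pics/top0.npz'); P=cloud(t); np.set_printoptions(suppress=True,linewidth=220)
for nm,u in (('y~300',130),('y260',150),('y~230',165),('y~190',185),('y150',205)):
    print(nm);
    for v in range(120,200,5): print('   ',v,P[v,u].round(0),end='')
    print()
E
```

```text
tool_pos: [518.1, 237.0, 216.2]
tcp_rot: [3.102, -0.095, -2.707]
contact_force: [0.8, -0.8, -0.2]
grip_width: 36.6
y~300
    120 [660. 207. 402.]    125 [660. 218. 372.]    130 [660. 229. 341.]    135 [659. 241. 310.]    140 [658. 253. 276.]    145 [659. 270. 231.]    150 [661. 289. 181.]    155 [660. 305. 136.]    160 [660. 327.  78.]    165 [660. 350.  16.]    170 [650. 355.   2.]    175 [638. 356.  -3.]    180 [624. 355.   0.]    185 [580. 277. 208.]    190 [572. 282. 194.]    195 [585. 354.   0.]
y260
    120 [633. 146. 487.]    125 [660. 183. 372.]    130 [660. 194. 340.]    135 [660. 206. 303.]    140 [660. 217. 267.]    145 [660. 231. 225.]    150 [660. 246. 180.]    155 [660. 262. 130.]    160 [660. 280.  74.]    165 [660. 300.  13.]    170 [650. 304.  -0.]    175 [637. 305.  -4.]    180 [590. 235. 210.]    185 [611. 304.  -2.]    190 [597. 301.   5.]    195 [584. 302.   2.]
y~230
    120 [633. 124. 486.]    125 [627. 126. 480.]    130 [626. 132. 457.]    135 [660. 177. 304.]    140 [660. 188. 266.]    145 [660. 201. 223.]    150 [660. 213. 180.]    155 [661. 229. 125.]    16
[... 270 characters left out ...]
35 [660. 140. 300.]    140 [ 448.  -54. 1094.]    145 [660. 160. 220.]    150 [660. 171. 175.]    155 [660. 183. 127.]    160 [660. 197.  68.]    165 [661. 213.   1.]    170 [648. 213.   3.]    175 [634. 212.   3.]    180 [622. 214.  -3.]    185 [609. 213.  -2.]    190 [594. 209.  15.]    195 [582. 210.  12.]
y150
    120 [660.  84. 396.]    125 [660.  90. 366.]    130 [660.  96. 334.]    135 [660. 103. 299.]    140 [659. 110. 264.]    145 [660. 119. 218.]    150 [660. 127. 175.]    155 [661. 138. 120.]    160 [660. 149.  65.]    165 [660. 162.   0.]    170 [646. 160.   6.]    175 [634. 161.   1.]    180 [621. 162.  -2.]    185 [608. 162.  -1.]    190 [596. 162.  -3.]    195 [582. 161.   3.]
```

```bash
python3 -m jog '[1,40,8,0,7, 1,40,4,0,7, 1,40,-1,0,7, 1,0,0,30,0, 1,0,0,30,0]'|sed -n 2,5p; python3 -c "
from h import *
plan([398,210,60],185)";python3 s.py
```

```text
tool_pos: [403.2, 213.2, 179.9]
tcp_rot: [3.132, -0.067, -3.091]
contact_force: [1.3, -0.9, -1.0]
grip_width: 2.2
t 13.70 pos [403.2 213.2 179.9] yaw -177.1 F [ 1.3 -0.9 -1. ] w 2.2 q [ 0.3   0.32  1.77  0.03  1.11 -1.33]
world d [  -5.2   -3.2 -119.9] tool shift now [ -2.7  -4.  120. ] turn -2.1
if turned first: [  5.4  -2.7 119.9] tilt 3.88
sum 0.0627 q4 0.0288 z 179.9 rp [3.1321, -0.067] tau5 1.65 dq [ 0.259  0.495 -0.799]
```

```bash
python3 -m jog '[1,0,0,45,0, 1,0,0,45,0]'|sed -n 2,2p; python3 s.py;  python3 -m jog '[1,0,0,0,0]'|sed -n 2,2p; python3 s.py;  python3 -m jog '[1,0,0,-45,0,1,0,0,-45,0]'|sed -n 2,2p; python3 s.py; python3 -m jog '[1,0,0,0,0]'|sed -n 2,2p; python3 s.py
```

```text
tool_pos: [399.0, 214.5, 90.8]
sum 0.0527 q4 0.0343 z 90.8 rp [3.1297, -0.0572] tau5 2.28 dq [ 0.676  0.515 -1.252]
tool_pos: [395.6, 213.4, 87.1]
sum 0.0625 q4 0.0344 z 87.1 rp [3.1321, -0.0667] tau5 -0.99 dq [-0.079 -0.079  0.066]
tool_pos: [398.9, 211.9, 175.9]
sum 0.0769 q4 0.0285 z 175.9 rp [3.1359, -0.0806] tau5 -0.97 dq [-0.557 -0.648  1.255]
tool_pos: [402.3, 212.9, 182.5]
sum 0.0654 q4 0.0284 z 182.5 rp [3.133, -0.0695] tau5 1.38 dq [ 0.032  0.059 -0.019]
```

```bash
python3 -m jog '[1,0,0,45,0, 1,0,0,45,0, 1,0,0,30,0,1,0,0,15,0,1,0,0,0,0]'|sed -n 2,4p; python3 s.py
```

```text
tool_pos: [400.7, 216.0, 54.3]
tcp_rot: [3.128, -0.049, -3.091]
contact_force: [0.7, 0.6, 0.6]
sum 0.0439 q4 0.0376 z 54.3 rp [3.1277, -0.0487] tau5 -0.19 dq [-0.027 -0.025  0.028]
```

```bash
python3 -m jog '[1,0,0,15,0, 1,0,0,8,0]'|sed -n 2,4p; python3 s.py; python3 -m jog '[1,0,0,6,0]'|sed -n 2,4p; python3 s.py;python3 -m jog '[1,0,0,6,0]'|sed -n 2,4p; python3 s.py
```

```text
tool_pos: [402.1, 217.0, 34.1]
tcp_rot: [3.126, -0.043, -3.09]
contact_force: [-0.0, -0.6, -0.2]
sum 0.0384 q4 0.0402 z 34.1 rp [3.1263, -0.0434] tau5 0.30 dq [ 0.108  0.018 -0.181]
tool_pos: [402.7, 217.4, 29.0]
tcp_rot: [3.126, -0.041, -3.09]
contact_force: [0.3, -0.3, 0.5]
sum 0.0364 q4 0.0410 z 29.0 rp [3.1257, -0.0414] tau5 0.43 dq [ 0.102  0.032 -0.146]
tool_pos: [403.2, 217.6, 24.7]
tcp_rot: [3.125, -0.04, -3.09]
contact_force: [-17.6, -10.4, 91.5]
sum 0.0348 q4 0.0416 z 24.7 rp [3.1253, -0.0399] tau5 -5.47 dq [ 0.011  0.001 -0.018]
```

```bash
python3 -m jog '[1,0,0,-2,0]'|sed -n 2,4p; python3 s.py;python3 -m jog '[1,0,0,-1,0]'|sed -n 2,4p; python3 s.py;
```

```text
tool_pos: [403.6, 217.8, 27.7]
tcp_rot: [3.125, -0.039, -3.09]
contact_force: [0.0, -0.0, -0.2]
sum 0.0336 q4 0.0412 z 27.7 rp [3.125, -0.0387] tau5 0.26 dq [-0.062 -0.029  0.066]
tool_pos: [404.3, 217.9, 29.5]
tcp_rot: [3.125, -0.037, -3.09]
contact_force: [-0.2, -0.8, -0.7]
sum 0.0319 q4 0.0411 z 29.5 rp [3.1246, -0.0371] tau5 0.27 dq [-0.027 -0.01   0.033]
```

```bash
python3 -m jog '[1,0,0,0,0,1,0,0,0,0,1,0,0,0,0,1,0,0,0,0,1,0,0,0,0]'|sed -n 2,4p; python3 s.py
```

```text
tool_pos: [404.8, 218.1, 29.9]
tcp_rot: [3.124, -0.036, -3.09]
contact_force: [-0.4, 0.2, 0.4]
sum 0.0307 q4 0.0411 z 29.9 rp [3.1243, -0.036] tau5 0.23 dq [0.003 0.001 0.001]
```

```bash
python3 -m jog '[1,0,0,-3,0,1,0,0,3,0,1,0,0,-3,0,1,0,0,3,0,1,0,0,-3,0]'|sed -n 2,4p; python3 s.py; python3 -m jog '[1,-3,0,0,0,1,-3,0,0,0,1,-3,0,0,0,1,-3,0,0,0]'|sed -n 2,4p; python3 s.py;python3 -m jog '[1,3,0,0,0,1,3,0,0,0,1,3,0,0,0,1,3,0,0,0]'|sed -n 2,4p; python3 s.py
```

```text
tool_pos: [404.6, 217.9, 32.5]
tcp_rot: [3.125, -0.037, -3.09]
contact_force: [-0.1, -0.4, -0.3]
sum 0.0320 q4 0.0407 z 32.5 rp [3.1246, -0.0372] tau5 -0.05 dq [-0.075 -0.034  0.091]
tool_pos: [413.2, 218.5, 32.0]
tcp_rot: [3.125, -0.046, -3.09]
contact_force: [-12.8, 2.1, 11.2]
sum 0.0413 q4 0.0419 z 32.0 rp [3.1252, -0.0464] tau5 -3.43 dq [ 0.031 -0.06   0.091]
tool_pos: [401.4, 217.9, 32.5]
tcp_rot: [3.125, -0.046, -3.09]
contact_force: [0.3, -0.1, -0.1]
sum 0.0405 q4 0.0431 z 32.5 rp [3.1251, -0.0458] tau5 0.34 dq [-0.039  0.076 -0.046]
```

```bash
python3 -m jog '[0,0,0,-30,0,0,0,0,-50,8.5,0,0,0,-50,8.5,0,0,0,-50,8.5,0,0,0,-50,8.5]'|sed -n 2,5p; python3 s.py; python3 -m jog '[0,0,0,0,8.5,0,0,0,0,8.5,0,0,0,0,8.5,0,0,0,0,8.5,0,0,0,0,8.5]'|sed -n 2,5p; python3 s.py
python3 -c "
from h import *
plan([535,238,290],100)"
```

```text
tool_pos: [408.5, 213.3, 261.2]
tcp_rot: [-3.117, -0.056, 2.587]
contact_force: [0.2, 0.2, -0.6]
grip_width: 35.7
sum 0.0555 q4 0.0273 z 261.2 rp [-3.1173, -0.0564] tau5 -0.97 dq [-0.437 -0.874  1.306]
tool_pos: [411.7, 214.0, 270.5]
tcp_rot: [-3.105, -0.025, 1.838]
contact_force: [-0.3, -0.3, 0.4]
grip_width: 75.9
sum 0.0355 q4 0.0269 z 270.5 rp [-3.1054, -0.025] tau5 0.21 dq [-0.007  0.005 -0.005]
t 18.20 pos [411.7 214.  270.5] yaw 105.3 F [-0.3 -0.3  0.4] w 75.9 q [0.3  0.23 1.63 0.03 1.32 0.02]
world d [123.3  24.   19.5] tool shift now [ -8.9 124.5 -24.2] turn 5.3
if turned first: [  2.2 125.6 -19.5] tilt 2.52
```

```bash
python3 - <<'E'
from h import *
from plant import capture,calibration
c=calibration('scene');p,d=capture('scene')
np.savez('pics/s9.npz',p=p,d=d,**c); cv2.imwrite('pics/s9.png',cv2.resize(p[190:340,170:330,::-1],None,fx=4.5,fy=4.5,interpolation=cv2.INTER_CUBIC))
c=calibration('top');p,d=capture('top')
np.savez('pics/t9.npz',p=p,d=d,**c); cv2.imwrite('pics/t9.png',cv2.resize(p[155:275,115:255,::-1],None,fx=5,fy=5,interpolation=cv2.INTER_CUBIC))
E
```

```text
(no output)
```

View pics/s9.png

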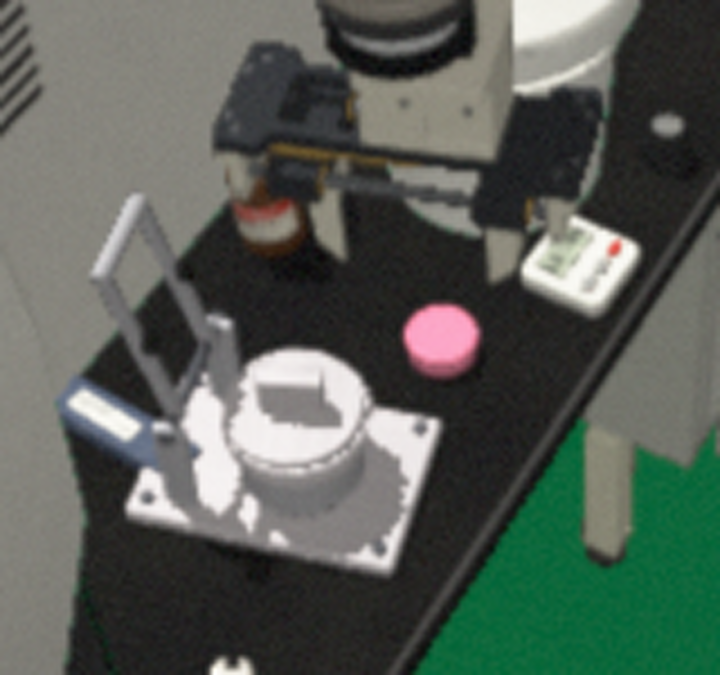

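View pics/t9.png

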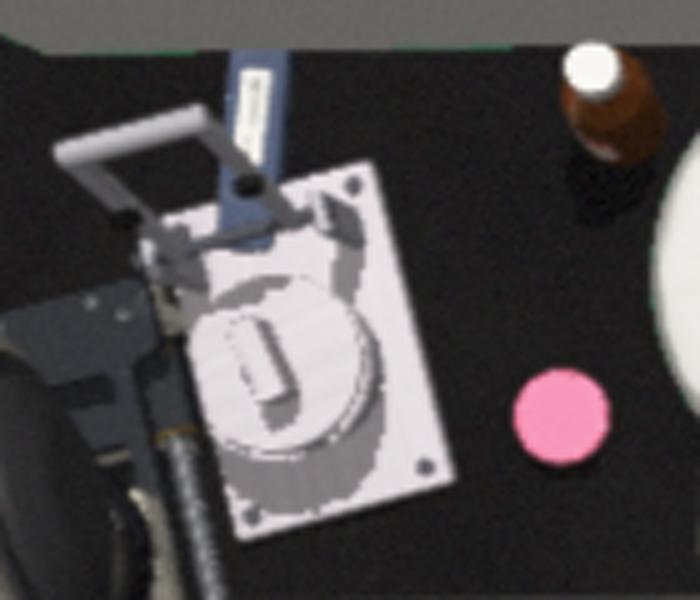

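The lid sits flat on the pot with its bar pointing along the keyways. The yoke is untouched, with its bar mid at top px (141.7,181.7) and scene px (196.3,242.2). I'll triangulate it.

```bash
python3 - <<'E'
from h import *
t=load('pics/t9.npz');s=load('pics/s9.npz')
o1,d1=ray(t,141.7,181.7);o2,d2=ray(s,196.3,242.2)
A=np.c_[d1,-d2];k=np.linalg.lstsq(A,o2-o1,rcond=None)[0]
print(o1+k[0]*d1,o2+k[1]*d2)
print(onz(t,141.7,181.7,207))
b=np.array([.966,.259]); c=np.array([496,232.3])
for q in (o1+k[0]*d1,onz(t,141.7,181.7,207)): print((q[:2]-c)@b,(q[:2]-c)@np.array([-.259,.966]))
E
```

```text
[587.6892801  254.91500284 202.05398841] [585.91462671 254.08223178 201.48847631]
[586.91630015 253.20353854 207.        ]
94.4291303075136 -1.9014308061854814
93.23916242505902 -3.3545035096313667
```

```bash
python3 - <<'E'
from h import *
np.set_printoptions(suppress=True)
t=load('pics/top0.npz');P=cloud(t);s=load('pics/scene0.npz');Q=cloud(s)
for u,v in ((40,20),(80,50),(120,75),(150,95),(172,108)): print('top',(u,v),P[v,u].round(0))
for u,v in ((110,5),(135,45),(160,85),(180,115),(187,125)): print('scene',(u,v),Q[v,u].round(0))
E
```

```text
top (40, 20) [664. 178. 709.]
top (80, 50) [657. 163. 661.]
top (120, 75) [653. 144. 602.]
top (150, 95) [650. 127. 544.]
top (172, 108) [650. 114. 489.]
scene (110, 5) [672. 260. 804.]
scene (135, 45) [667. 229. 714.]
scene (160, 85) [653. 199. 613.]
scene (180, 115) [643. 167. 520.]
scene (187, 125) [638. 155. 487.]
```

```bash
python3 -m jog '[0,0,35,-8,3.3,0,2,35,-6,3.3,0,5,35,-5,3.3,0,7,20,-3,3.3,0,0,0,0,0]'|sed -n 2,5p; python3 s.py
python3 -c "
from h import *
plan([554,252,250],92)"
```

```text
tool_pos: [534.9, 253.0, 286.9]
tcp_rot: [-3.098, -0.016, 1.627]
contact_force: [-0.3, -0.2, -0.9]
grip_width: 91.5
sum 0.0382 q4 0.0259 z 286.9 rp [-3.0983, -0.0159] tau5 0.24 dq [-0.009  0.035  0.01 ]
t 18.80 pos [534.9 253.  286.9] yaw 93.2 F [-0.3 -0.2 -0.9] w 91.5 q [0.3  0.46 1.24 0.03 1.48 0.24]
world d [ 19.1  -1.  -36.9] tool shift now [-2.7 20.6 36. ] turn 1.2
if turned first: [-1.7 19.1 36.9] tilt 2.64
```

```bash
python3 -m jog '[0,-1,11,16,0.6,0,-1,10,15,0.6,0,0,0,0,0]'|sed -n 2,5p; python3 - <<'E'
from h import *
plan([554,252,212],92)
from plant import capture,calibration
c=calibration('wrist');p,d=capture('wrist')
np.savez('pics/w10.npz',p=p,d=d,**c); cv2.imwrite('pics/w10.png',p[:,:,::-1])
E
```

```text
tool_pos: [554.0, 252.1, 253.1]
tcp_rot: [-3.096, -0.015, 1.616]
contact_force: [-0.5, 0.2, -1.4]
grip_width: 91.9
t 19.10 pos [554.  252.1 253.1] yaw 92.6 F [-0.5  0.2 -1.4] w 91.9 q [0.29 0.52 1.24 0.03 1.42 0.24]
world d [  0.   -0.1 -41.1] tool shift now [-0.7  1.9 41.1] turn 0.6
if turned first: [-0.1 -0.  41.1] tilt 2.72
```

View pics/w10.png

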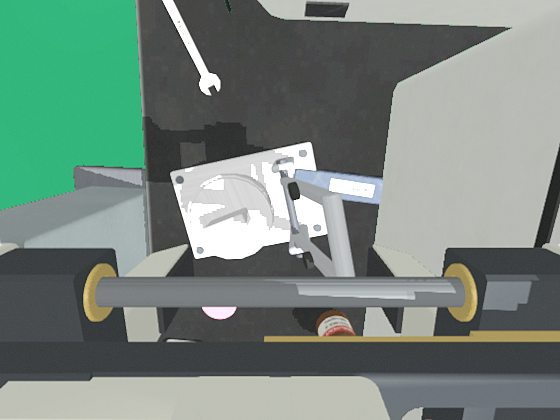

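```bash
python3 - <<'E'
from h import *
w=load('pics/w10.npz');P=cloud(w)
for u,v in ((328,197),(344,197),(334,260),(354,260),(344,260)): print((u,v),onz(w,u,v,203).round(1),P[v,u].round(1))
for u,v in ((500,150),(480,220),(430,150)): print('wall',P[v,u].round(0))
E
```

```text
(328, 197) [579.2 285.2 203. ] [578.5 286.4 209.3]
(344, 197) [588.4 285.7 203. ] [619.  250.9  17.7]
(334, 260) [586.1 246.5 203. ] [585.2 248.7 208.7]
(354, 260) [598.1 247.2 203. ] [642.2 166.9   0. ]
(344, 260) [592.1 246.8 203. ] [590.8 249.8 210.3]
wall [661. 317. 219.]
wall [661. 279. 214.]
wall [660. 312. 136.]
```

```bash
python3 -m jog '[0,0,2,10,0,0,0,2,10,0]'|sed -n 2,5p;  python3 -m jog '[0,0,1,10,0,0,0,0,8,0]'|sed -n 2,5p
```

```text
tool_pos: [556.9, 252.9, 235.5]
tcp_rot: [-3.101, -0.016, 1.619]
contact_force: [-0.0, -0.4, 0.3]
grip_width: 91.5
tool_pos: [556.8, 253.3, 216.1]
tcp_rot: [-3.101, -0.016, 1.62]
contact_force: [-0.3, 0.0, 0.2]
grip_width: 91.8
```

```bash
python3 -m jog '[0,0,0,5,0,0,-2,-8,0,0]'|sed -n 2,5p;  python3 -m jog '[0,-3,-12,-1,0,0,-3,-12,-1,0]'|sed -n 2,5p
```

```text
tool_pos: [548.3, 250.9, 209.2]
tcp_rot: [-3.1, -0.016, 1.62]
contact_force: [6.5, 1.6, 2.3]
grip_width: 91.9
tool_pos: [526.8, 245.0, 213.6]
tcp_rot: [-3.109, -0.02, 1.621]
contact_force: [3.5, 2.2, -3.3]
grip_width: 91.8
```

```bash
python3 -m jog '[0,-4,-17,0,0,0,-4,-17,1,0,0,-4,-17,4,0]'|sed -n 2,5p;  python3 -m jog '[0,-4,-15,7,0]'|sed -n 2,5p; python3 s.py
```

```text
tool_pos: [477.6, 231.3, 211.0]
tcp_rot: [-3.121, -0.023, 1.621]
contact_force: [7.0, 1.7, -6.0]
grip_width: 92.0
tool_pos: [463.3, 227.2, 205.0]
tcp_rot: [-3.126, -0.025, 1.622]
contact_force: [7.3, 5.2, -6.0]
grip_width: 92.1
sum 0.0091 q4 0.0307 z 205.0 rp [-3.1262, -0.0253] tau5 2.90 dq [-0.213  0.536 -0.381]
```

```bash
python3 -m jog '[0,-3,-12,9,0,0,-3,-12,10,0]'|sed -n 2,5p;  python3 -m jog '[0,-2,-8,9,0,0,-2,-8,9,0,0,0,0,0,0]'|sed -n 2,5p; python3 - <<'E'
from h import *
from plant import capture,calibration
c=calibration('scene');p,d=capture('scene')
cv2.imwrite('pics/s11.png',cv2.resize(p[190:340,170:330,::-1],None,fx=4.5,fy=4.5,interpolation=cv2.INTER_CUBIC))
c=calibration('wrist');p,d=capture('wrist')
np.savez('pics/w11.npz',p=p,d=d,**c); cv2.imwrite('pics/w11.png',p[:,:,::-1])
E
```

```text
tool_pos: [440.9, 221.4, 188.5]
tcp_rot: [-3.138, -0.029, 1.623]
contact_force: [5.1, 2.8, 1.1]
grip_width: 92.0
tool_pos: [426.4, 217.6, 173.0]
tcp_rot: [3.131, -0.032, 1.624]
contact_force: [-0.2, -0.3, 0.3]
grip_width: 92.0
```

View pics/s11.png

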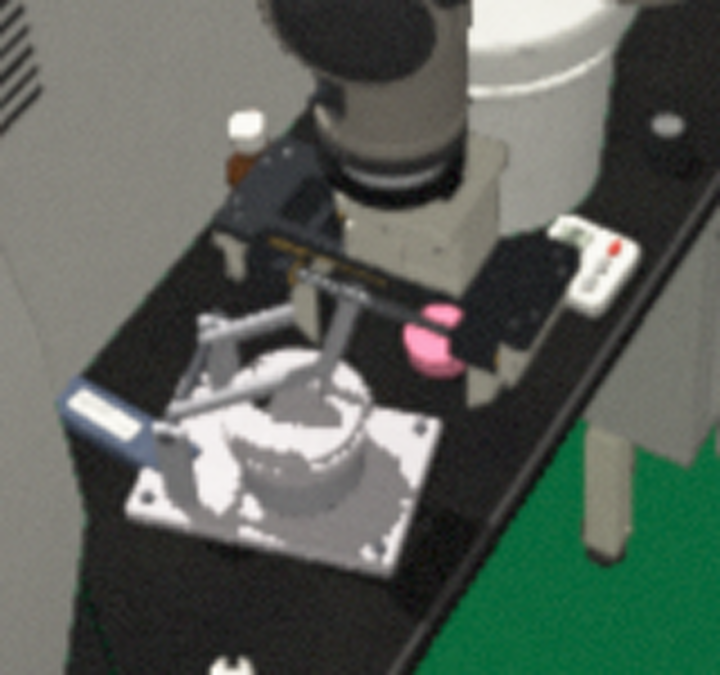

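View pics/w11.png

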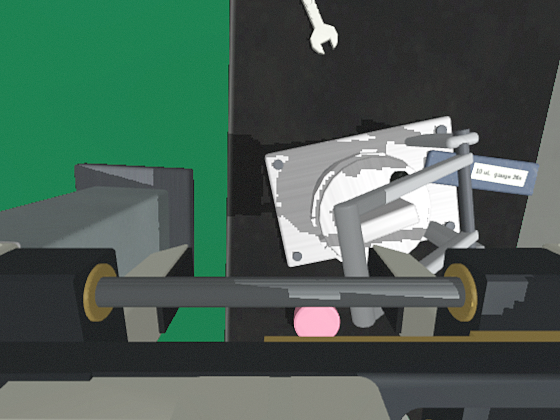

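```bash
python3 -m jog '[0,0,0,-20,0,0,0,0,-30,0,1,0,0,-20,0,1,0,0,0,0,1,0,0,0,0]'|sed -n 2,5p;  python3 -m jog '[1,0,0,0,0,1,0,0,0,0,1,0,0,0,0,1,0,0,0,0,1,0,0,0,0]'|sed -n 2,5p; python3 -m jog '[1,0,0,0,0,1,0,0,0,0,1,0,0,0,0,1,0,0,0,0,1,0,0,0,0]'|sed -n 2,5p;python3 -c "
from h import *
plan([456,221.7,200],93)"
```

```text
tool_pos: [425.4, 215.1, 246.2]
tcp_rot: [3.137, -0.031, 1.623]
contact_force: [0.2, -0.6, -0.3]
grip_width: 72.4
tool_pos: [423.8, 214.7, 242.7]
tcp_rot: [-3.14, -0.029, 1.623]
contact_force: [0.7, -0.4, -0.4]
grip_width: 32.5
tool_pos: [423.7, 214.6, 242.4]
tcp_rot: [-3.139, -0.029, 1.623]
contact_force: [-0.1, -0.6, 0.2]
grip_width: 0.2
t 22.45 pos [423.7 214.6 242.4] yaw 93.0 F [-0.1 -0.6  0.2] w 0.2 q [0.29 0.25 1.68 0.03 1.21 0.23]
world d [ 32.3   7.1 -42.4] tool shift now [ 4.1 32.7 42.5] turn -0.0
if turned first: [ 5.4 32.6 42.4] tilt 1.68
```

```bash
python3 -m jog '[1,2,17,10,0,1,2,15,14,0,1,0,0,12,0,1,0,0,0,0]'|sed -n 2,5p; python3 -c "
from h import *
plan([456,221.7,195],93)"
```

```text
tool_pos: [456.8, 221.8, 206.3]
tcp_rot: [-3.141, -0.03, 1.623]
contact_force: [-0.0, -0.1, -1.1]
grip_width: 0.3
t 22.85 pos [456.8 221.8 206.3] yaw 93.0 F [-0.  -0.1 -1.1] w 0.3 q [0.28 0.35 1.65 0.03 1.14 0.22]
world d [ -0.8  -0.1 -11.3] tool shift now [-0.3 -0.8 11.3] turn 0.0
if turned first: [-0.  -0.8 11.3] tilt 1.7
```

```bash
python3 -m jog '[1,0,0,6,0]'|sed -n 2,4p;python3 -m jog '[1,0,0,5,0]'|sed -n 2,4p;python3 -m jog '[1,0,-1,5,0]'|sed -n 2,4p;python3 -m jog '[1,0,-2,5,0]'|sed -n 2,4p
```

```text
tool_pos: [457.4, 222.1, 200.9]
tcp_rot: [3.14, -0.03, 1.623]
contact_force: [-0.2, -0.2, 0.5]
tool_pos: [457.2, 222.2, 195.8]
tcp_rot: [3.14, -0.03, 1.623]
contact_force: [0.8, -0.2, -0.6]
tool_pos: [456.3, 222.4, 190.9]
tcp_rot: [3.139, -0.03, 1.623]
contact_force: [-0.8, -0.4, 0.9]
tool_pos: [454.2, 222.3, 186.1]
tcp_rot: [3.139, -0.03, 1.624]
contact_force: [-5.3, -4.5, 10.9]
```

```bash
python3 -m jog '[1,-0.5,-3,7,0]'|sed -n 2,4p;python3 -m jog '[1,-0.5,-3,7,0,1,-0.5,-3,7,0]'|sed -n 2,4p;python3 -m jog '[1,-0.5,-2,7,0,1,-0.5,-2,7,0]'|sed -n 2,4p
```

```text
tool_pos: [449.9, 221.2, 179.6]
tcp_rot: [3.141, -0.029, 1.624]
contact_force: [-8.2, -5.1, 12.1]
tool_pos: [441.9, 219.1, 166.3]
tcp_rot: [-3.14, -0.027, 1.625]
contact_force: [-1.4, -2.6, 5.9]
tool_pos: [436.4, 217.6, 152.8]
tcp_rot: [-3.14, -0.026, 1.626]
contact_force: [-2.4, -2.0, 5.4]
```

```bash
python3 -m jog '[1,0,0,7,0,1,0,0,7,0]'|sed -n 2,4p;python3 -m jog '[1,0,0,6,0,1,0,0,5,0]'|sed -n 2,4p;python3 -m jog '[1,0,0,3,0]'|sed -n 2,4p
```

```text
tool_pos: [432.5, 216.6, 138.6]
tcp_rot: [-3.133, -0.023, 1.626]
contact_force: [-4.7, -3.0, 5.1]
tool_pos: [430.3, 216.0, 127.3]
tcp_rot: [-3.13, -0.022, 1.627]
contact_force: [-2.4, -1.4, 5.2]
tool_pos: [429.9, 215.9, 124.2]
tcp_rot: [-3.129, -0.021, 1.627]
contact_force: [-3.2, -2.8, 4.9]
```

```bash
for i in 1 2; do :; done; python3 -m jog '[1,0,1,2,0]'|sed -n 2,4p;python3 -m jog '[1,0,1,2,0]'|sed -n 2,4p;python3 -m jog '[1,0,1,2,0]'|sed -n 2,4p
```

```text
tool_pos: [429.9, 215.9, 122.0]
tcp_rot: [-3.127, -0.021, 1.627]
contact_force: [-6.3, -1.5, 5.1]
tool_pos: [429.8, 215.8, 119.7]
tcp_rot: [-3.125, -0.02, 1.628]
contact_force: [-5.5, -1.5, 4.3]
tool_pos: [429.6, 215.8, 117.3]
tcp_rot: [-3.122, -0.02, 1.628]
contact_force: [-5.7, -1.7, 3.6]
```

```bash
python3 -m jog '[1,0,1,1.5,0]'|sed -n 2,4p;python3 -m jog '[1,0,1,1.5,0]'|sed -n 2,4p;python3 -m jog '[1,0,1,1.5,0]'|sed -n 2,4p
```

```text
tool_pos: [429.6, 215.8, 115.6]
tcp_rot: [-3.12, -0.02, 1.628]
contact_force: [-5.5, -2.8, 7.1]
tool_pos: [429.6, 215.7, 114.0]
tcp_rot: [-3.117, -0.019, 1.628]
contact_force: [-5.8, -2.4, 7.2]
tool_pos: [429.6, 215.7, 112.5]
tcp_rot: [-3.115, -0.019, 1.628]
contact_force: [-5.9, -1.9, 9.1]
```

```bash
python3 -m jog '[1,0,1,1.5,0]'|sed -n 2,4p;python3 -m jog '[1,0,1,1,0]'|sed -n 2,4p
```

```text
tool_pos: [429.7, 215.8, 111.9]
tcp_rot: [-3.113, -0.019, 1.628]
contact_force: [-9.9, -4.4, 26.1]
tool_pos: [429.8, 215.8, 112.0]
tcp_rot: [-3.112, -0.019, 1.629]
contact_force: [-9.6, -4.0, 19.6]
```

```bash
python3 - <<'E'
from h import *
from plant import capture,calibration
c=calibration('scene');p,d=capture('scene')
np.savez('pics/s12.npz',p=p,d=d,**c);cv2.imwrite('pics/s12.png',cv2.resize(p[190:340,170:330,::-1],None,fx=4.5,fy=4.5,interpolation=cv2.INTER_CUBIC))
c=calibration('wrist');p,d=capture('wrist')
np.savez('pics/w12.npz',p=p,d=d,**c); cv2.imwrite('pics/w12.png',p[:,:,::-1])
E
```

```text
(no output)
```

View pics/s12.png

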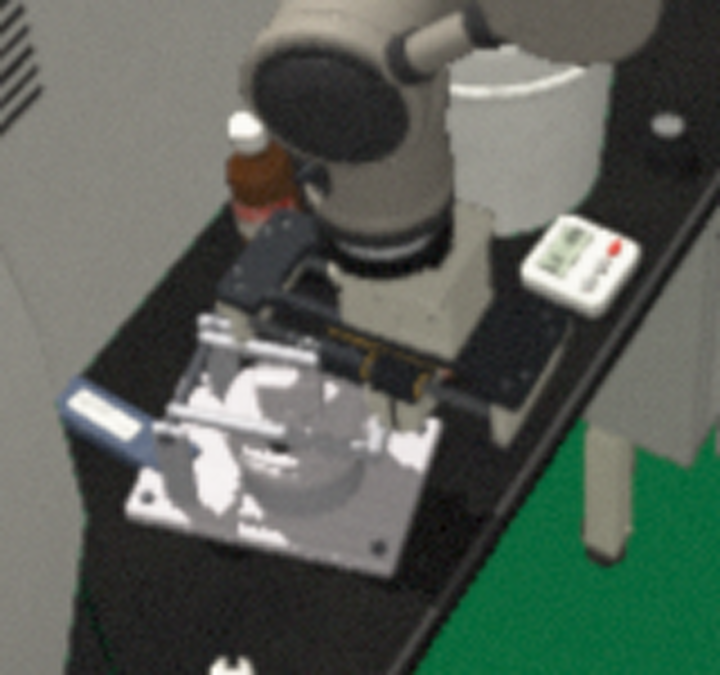

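View pics/w12.png

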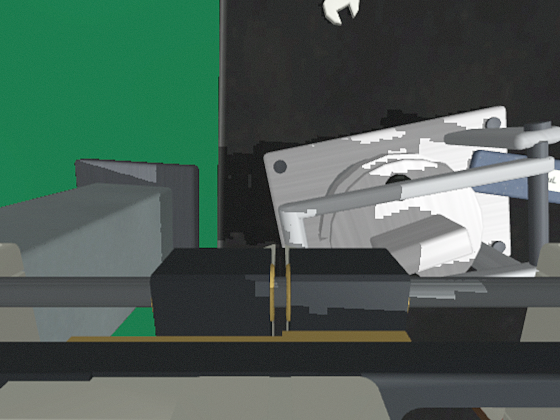

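The force jumped to 20–26 N with no more travel, so the yoke is at its stop. I'll retreat upwards and check.

```bash
python3 -m jog '[1,0,0,-10,0,1,0,0,-30,0,1,0,-10,-45,0,1,0,-20,-45,0,1,0,-20,-45,0]'|sed -n 2,4p; python3 - <<'E'
from h import *
from plant import capture,calibration
c=calibration('wrist');p,d=capture('wrist')
np.savez('pics/w13.npz',p=p,d=d,**c); cv2.imwrite('pics/w13.png',p[:,:,::-1])
c=calibration('scene');p,d=capture('scene')
np.savez('pics/s13.npz',p=p,d=d,**c);cv2.imwrite('pics/s13.png',cv2.resize(p[190:340,170:330,::-1],None,fx=4.5,fy=4.5,interpolation=cv2.INTER_CUBIC))
E
```

```text
tool_pos: [385.5, 210.0, 289.8]
tcp_rot: [-3.106, -0.019, 1.627]
contact_force: [0.4, -0.5, -0.1]
```

View pics/w13.png

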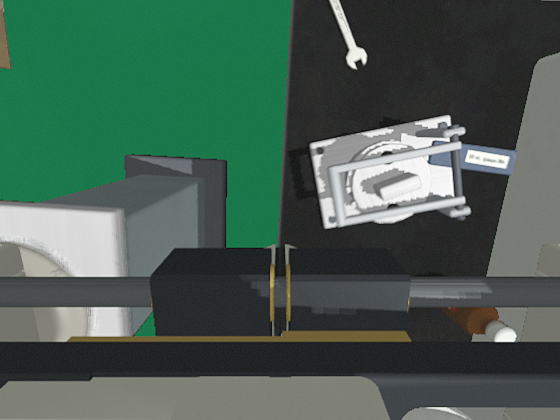

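View pics/s13.png

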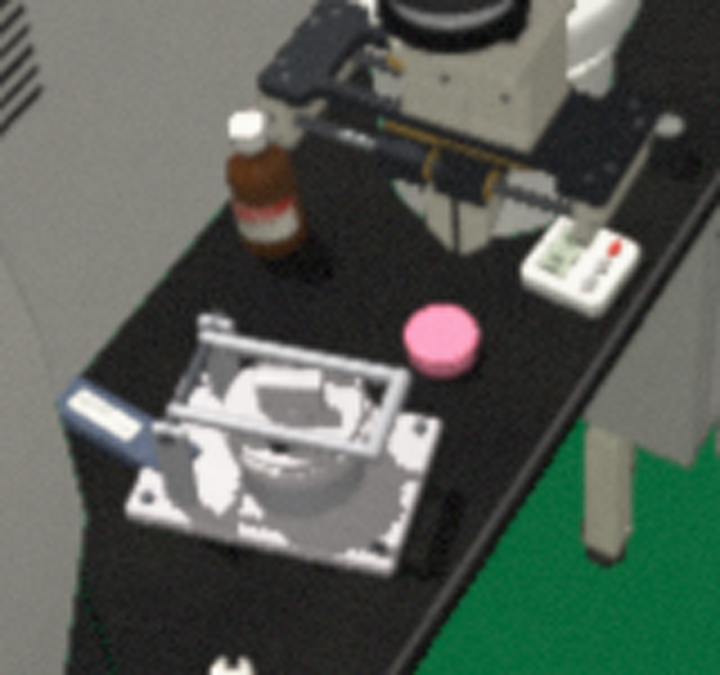

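The yoke lies down over the lid, with the bar at about (337,195) and the arms running to the hinge at (460,170). Next I'll check heights along it in the wrist depth.

```bash
python3 - <<'E'
from h import *
np.set_printoptions(suppress=True,linewidth=200)
w=load('pics/w13.npz');P=cloud(w)
cv2.imwrite('pics/w13c.png',cv2.resize(w['p'][105:240,300:480,::-1],None,fx=4.4,fy=4.4,interpolation=cv2.INTER_CUBIC))
def med(u,v,r=1): return np.median(P[v-r:v+r+1,u-r:u+r+1].reshape(-1,3),0).round(1)
for n,(u,v) in dict(bar1=(335,180),bar2=(338,200),bar3=(340,215)).items(): print(n,med(u,v))
# local max-z along columns for each arm
for lo,hi,nm in ((140,180,'armFar'),(195,230,'armNear')):
    for u in range(350,460,12):
        Z=P[lo:hi,u,2].copy(); Z[(Z>100)]=0
        k=np.argsort(Z)[-3:]; print(nm,u,lo+k.mean().round(0),P[lo+k,u].mean(0).round(1))
print('plate',med(325,205),'bench',med(300,230,3))
print('lid bar',med(395,186,2))
E
```

```text
bar1 [435.2 234.6  92.3]
bar2 [440.4 213.9  92.5]
bar3 [444.1 197.8  92. ]
armFar 350 166.0 [449.  249.7  92.3]
armFar 362 164.0 [460.9 252.4  91.9]
armFar 374 161.0 [472.6 256.1  91.9]
armFar 386 159.0 [484.3 259.1  91.8]
armFar 398 171.0 [497.5 247.3  93.4]
armFar 410 167.0 [508.1 252.2  95.5]
armFar 422 152.0 [519.1 268.1  91.5]
armFar 434 150.0 [530.5 270.4  91.7]
armFar 446 148.0 [541.7 273.   92.1]
armFar 458 151.0 [554.  270.5  92.1]
armNear 350 219.0 [455.1 194.4  91.6]
armNear 362 217.0 [467.4 196.8  92.2]
armNear 374 216.0 [479.7 199.1  92.3]
armNear 386 213.0 [492.  202.9  91.4]
armNear 398 211.0 [503.9 206.3  91.8]
armNear 410 208.0 [515.7 209.8  92.5]
armNear 422 207.0 [527.8 212.3  92.2]
armNear 434 205.0 [539.9 214.8  92. ]
armNear 446 202.0 [551.3 218.8  92.5]
armNear 458 199.0 [563.1 222.9  92. ]
plate [436.8 191.   13.4] bench [407.4 151.5   1.7]
lid bar [492.5 234.  105.7]
```

View pics/w13c.png

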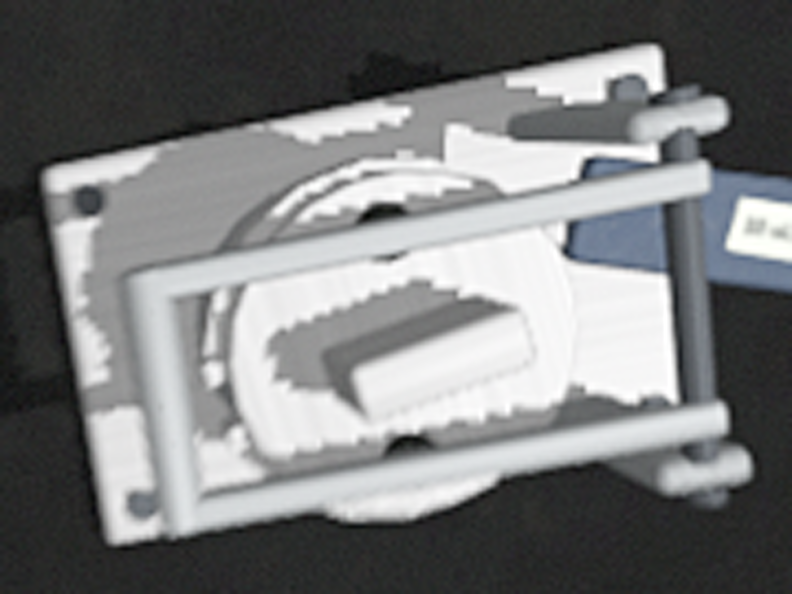

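```bash
python3 - <<'E'
from h import *
from plant import capture,calibration,get_obs
p,d=capture('top'); cv2.imwrite('pics/t14.png',p[:,:,::-1])
a=load('pics/top0.npz')['p'].astype(int); D=np.abs(p.astype(int)-a).max(2)>45
s0=load('pics/scene0.npz')['p'].astype(int);s1=load('pics/s13.npz')['p'].astype(int);E=np.abs(s1-s0).max(2)>45
for n,(u,v) in dict(bottle=(236,175),loupe=(317,258),timer=(268,258),pink=(227,238)).items(): print('top',n,D[v-10:v+11,u-10:u+11].sum())
for n,(u,v) in dict(bottle=(229,232),timer=(299,249),pink=(268,266),loupe=(318,218)).items(): print('scene',n,E[v-10:v+11,u-10:u+11].sum())
o=get_obs();print(o['time'],o['contact_force'])
E
```

```text
top bottle 0
top loupe 0
top timer 0
top pink 0
scene bottle 2
scene timer 25
scene pink 18
scene loupe 16
25.8 [ 0.22628112 -0.01457245 -1.96052349]
```

View pics/t14.png

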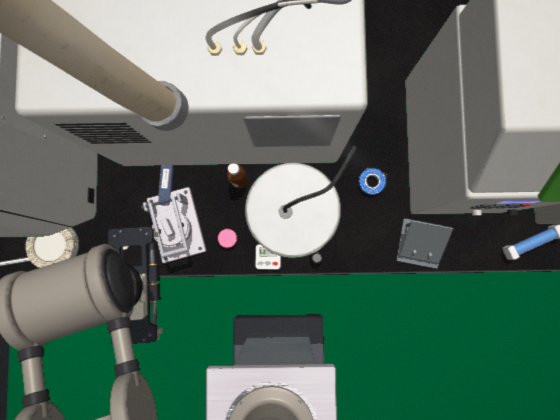

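The top view shows the lid's rest empty, the yoke down on the pot at (173,225) and the bystanders unmoved, so I'm handing in.

```bash
python3 -c "
from plant import close_job
print(close_job())"
```

```text
the job is handed in; nothing more can be done
None
```

I put the lid on the pot, fully home, pressed the clamp yoke fully down onto it, let go and handed the job in at about 26 s. The hand-in gave no verdict.

**What I did:**
- **Lid:** The tool can only point straight down, so I could not level the lid in the grip. I set it on the bench briefly to stand it flat, then gripped it again and lowered it onto the pot, lined up with the keyways I had measured. The keys dropped straight in, so no turning to and fro was needed.
- **Yoke:** I hooked the yoke over with one open finger, then pressed its bar down with closed fingers until it stopped.

**Last checks:**
- **Lid after release:** The disc was level at about 76 mm and the collar at 70 mm, once a 1.4 mm depth bias was removed.
- **Yoke after release:** The arms and bar are level to within about 1 mm, with tops at about 91 mm. The top of the lid's grip bar is about 2 mm lower than before, which matches the sprung pot giving 2 mm.
- **Bystanders:** The overhead view showed no change at the bottle, timer, loupe or pink look-alike. In the scene view, small differences showed round the timer, loupe and pink piece; I put these down to image noise and the arm's shadow, but did not check further.

**What did not go to plan:**
- The tool drifted up to about 6° out of upright while carrying the lid.
- While trying to correct that, a fingertip hit the bench with about 91 N of contact force on the tool. That is under the 120 N wrist limit; the 40 N limit is for the arm and gripper body, and this was a fingertip.
- The fingers also bumped the front of the base plate with about 17 N.
- The yoke reached its stop about 4 mm lower, by tool height, than I had calculated. The depth readings still show it level.

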